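# Swap the check weight held in the lower layer of a two-layer weight case

### The arm

A 7-joint arm with a two-finger parallel gripper is mounted at the origin on a cart in front of the work surface, level with it; the furniture and walls round the work are solid. World frame = base frame: x ahead of the robot, y to its left, z up, the work surface at z = 0. Lengths are in m, angles in rad, forces in N, time in s.
With the tool pointing down it reaches from about 0.4 to 0.875 m from the base axis. Payload 4.4 kg.
Tool frame: the origin (TCP) lies midway between the tips of the shut fingers; the grasp point (between the pads) lies 19 mm behind it; z points along the fingers, y is the direction in which the jaws open and shut (so a half turn about z gives the same grasp; the last joint's range is limited). The gripper opens to 85 mm and grips with 20 to 120 N. Pads are 22 mm wide; open, the fingers measure 114 mm over their backs; the gripper's body (76 mm by 85 mm) begins 54 mm behind the grasp point. The pads swing forward as they close: fully open they stand 13 mm farther back than shut.
Start: joints at [-1.174, 0.628, 0.038, 1.517, -0.027, 0.996, -0.02], TCP at [0.29, 0.582, 0.231] pointing down, gripper open.
Joint ranges: [-3.06, 3.06], [-0.37, 2.12], [-1.25, 1.32], [0.18, 2.47], [-1.1, 4.24], [0.23, 1.98], [-2.94, 2.94]. Speed limits (rad/s): [2.57, 2.57, 3.14, 3.14, 3.14, 3.14, 3.14].

### API

Orientations are given as a unit quaternion [x, y, z, w].
In Python, from cell import status, grab_frame, get_calibration, arm gives the robot as it stands.
- The arm moves only by the tool step_arm, never from a script. Its argument "commands" is a list of rows, each a list of 5 numbers: the shift along the tool's x, y, z in cm, then the turn about the tool's z in rad, then the finger opening in cm, from 0 to 8.54. A call has exactly 8 rows; each row shifts and turns the pose as measured when the row begins, along the tool's axes as they then stand; what a row does not reach is not made up. A row lasts 1/10 s, in which the tool goes at most 50 mm and 8.59 degrees, less where a joint would pass 70% of its speed; a pose out of reach is approached as far as the arm can. A call is refused whole if a number of a shift passes 5 or a number of a turn 0.15, either way. A call with a gripper value outside its range is refused whole. The fingers move at their own pace and stop on an object; "newtons" is the grip in N (left out, the last holds). Time passes only in rows, so rows that do not move let the fingers close, or fill a call up. It gives the time, the measured TCP pose, the force and the opening at its end, in the units of the state.
- status.get_state(): the state, without advancing time (a new reading comes with each control period).
- grab_frame(name): name is "scene" or "top" or "wrist"; returns (picture, depth): 420x560x3 uint8, blue, green, red; 420x560 float32, m along the optical axis (not along the pixel's ray), 0 where there is no reading.
- get_calibration(name): a dict with "intrinsics" (3x3 intrinsics, pixels), "camera_from_world" (4x4, takes a point from world to camera coordinates). Camera axes: x right, y down, z forward; pixel columns grow to the right and rows downward; lengths in m; the calibration is good to about 2 mm. A picture is of the moment at which its call begins: read the wrist's pose just before it. get_calibration takes no time and is no camera call; for the wrist camera it gives the pose at the moment of the call.
- arm.finish_job(): hands the job in, once; it reports no verdict.
The state is a dict: "clock": time; "joints": joint angles; "joint_velocities": joint speeds; "joint_efforts": joint torques, N m; "ee_pos": TCP position; "orientation": TCP orientation; "wrist_force": force on the tool from outside, world axes, zero at the start; "moment": the same for the moment, N m; "width": finger opening in m.
Only numpy, scipy, OpenCV 4.12 (cv2) and the standard library are available. Lean on these libraries where they do the work, as an engineer would, in place of code of your own. Each camera call takes 0.05 s, during which the arm holds its last target. There are 200 camera calls.

### The job

The big steel check weight is needed in the middle of the scale's platter, but it stands in the lower layer of the weight case under the upper tray, and the brass weight now on the platter belongs in the empty lower socket of the case. First stand the two small weights from the tray upright on the rubber mat, then lift the empty tray out by its ridge and stand it on the mat with them, and swap the big weight and the brass one. Then refit the tray fully home in the case the same way round as before and put the two small weights back in their own pockets, the brass one in the larger pocket; never let a weight tip over.

Things in the scene. Friction and masses are not known exactly. Their poses are not given: they have to be found in the camera images.
- big_weight_mid (a point): Biggest check weight: steel, round, 66 mm tall, 0.5 kg; straight cylinder of 42 mm diameter up to 43 mm above its foot, then narrowing to a knob. Point: on its axis, half-way up (33 mm above the foot). At the start it stands in the larger lower socket of the case, under the tray; its knob shows through the tray's sight hole.
- pan_weight_mid (a point): Brass check weight, second largest: round, 49 mm tall, 0.2 kg, straight cylinder of 31 mm diameter up to 32 mm, then narrowing to a knob. The point is on its axis, half-way up (24.5 mm above its foot). At the start it stands on the scale's platter.
- brass_small_mid (a point): Small brass check weight: round, 39 mm tall, 0.1 kg, straight cylinder of 24 mm diameter up to 25 mm, then narrowing to a knob. The point is on its axis, half-way up (19.5 mm above its foot). At the start it stands in the tray's larger pocket.
- steel_small_mid (a point): Small steel check weight, the smallest: round, 30 mm tall, 0.05 kg, straight cylinder of 20 mm diameter up to 19 mm, then narrowing to a knob. The point is on its axis, half-way up (15 mm above its foot). At the start it stands in the tray's smaller pocket.
- tray_ridge (a point): Loose grey upper tray, 96 (x) x 168 (y) mm, deck 57 mm above its foot. Point: centre of the black ridge across the deck (86 mm along x, 12 wide in y, 26 high), 70 mm above the foot, 13 above the deck. Grip it across the 12 mm once the weights beside it are off. Pockets 5 mm deep, floor 18 mm below the point: larger (32 mm) at y=+25 mm, smaller (28 mm) at y=-23. Sight holes at y=+57 and -53.
- case: Fixed black case base, 118 (x) x 190 (y) mm, walls 43 mm high, inside 100 x 172. Origin: centre of underside. Round sockets, floor z=4 mm, 8 deep: 50 mm wide at y=+57 mm for the big weight, 39 mm at y=-53 for the larger brass one; finger room only on their x sides. Tray foot rests on corner ledges z=26 (ridge point then at 0,0,96 mm), 2 mm play, bevelled rim; right way round = same axes, larger pocket at +y.
- scale: Bench weighing platform, fixed: square steel platter, 124 x 124 mm, level, on a grey base; origin under the centre of the platter at bench height, z up; the platter's top is at z = 37 mm.
- mat: Black rubber mat, fixed, 115 mm (along x) by 220 mm (along y), 3 mm thick; origin at the centre of its underside, z up. Bare at the start; it has room for the tray lying along it towards one end and the two small weights at the other end.
Mind the look-alikes: they are no part of the job. Leave any red look-alike of the part that bears steel_small_mid alone.

How it is judged:
By the outcome, as a careful person would: the job done as asked, in the order asked, and still so for the second after the job is handed in, with the robot touching nothing.
It also fails if it takes over 144 s, if anything falls off the work surface, if the arm or the gripper's body presses on something with over 40 N, if the wrist force passes 120 N, or if a joint passes its speed limit or range.

## Working session

There is one attempt and no reset: what is moved stays moved. The work goes in short steps, Python scripts to look and compute and a tool call to move; the robot and the scene stay as the last step left them, time stands still between calls to the robot, and variables do not carry over. Pictures are saved under pics/ and viewed, about 12 in all and at most 16, crops included, and the job is handed in when it is done.

Besides the shell and the picture viewer there is one more tool, called after ">>>" as name(argument=value, ...), one argument or row to a line, values as JSON. step_arm: Moves the arm, as the interface text tells. Its arguments: {"type":"object","properties":{"commands":{"type":"array","items":{"type":"array","items":{"type":"number"}}},"newtons":{"type":"number"}},"required":["commands"]}

```bash
mkdir -p pics; ls
python3 - <<'E'
from cell import status, grab_frame, get_calibration
import cv2,numpy as np
s=status.get_state()
for k in('clock','ee_pos','orientation','width','wrist_force'):print(k,s[k])
for n in('scene','top'):
    im,d=grab_frame(n);c=get_calibration(n);np.savez(f'{n}0.npz',im=im,d=d,K=c['intrinsics'],T=c['camera_from_world'])
    cv2.imwrite(f'pics/{n}0.png',im)
    print(n,c)
E
```

```text
pics
clock 0.0
ee_pos [0.28988724 0.58109571 0.2303787 ]
orientation [ 2.29322484e-01  9.73350046e-01 -9.18964753e-04 -2.02648262e-04]
width 0.08532547158036705
wrist_force [-0.35706422 -0.5406697   0.24832581]
scene {'intrinsics': array([[512.96269124,   0.        , 267.00271908],
       [  0.        , 512.96269124, 211.00667888],
       [  0.        ,   0.        ,   1.        ]]), 'camera_from_world': array([[ 0.59559939, -0.80327159,  0.00401455, -0.16262425],
       [-0.35783594, -0.26979135, -0.89396089,  0.31559634],
       [ 0.71917647,  0.53100601, -0.44812701,  0.39821138],
       [ 0.        ,  0.        ,  0.        ,  1.        ]])}
top {'intrinsics': array([[527.71838397,   0.        , 279.68707164],
       [  0.        , 527.71838397, 208.05612828],
       [  0.        ,   0.        ,   1.        ]]), 'camera_from_world': array([[-0.02396498, -0.99971175, -0.00144673,  0.22239223],
       [-0.9825002 ,  0.02381972, -0.18473219,  0.5554866 ],
       [ 0.18471341, -0.0030057 , -0.98278783,  0.98563214],
       [ 0.        ,  0.        ,  0.        ,  1.        ]])}
```

View pics/scene0.png

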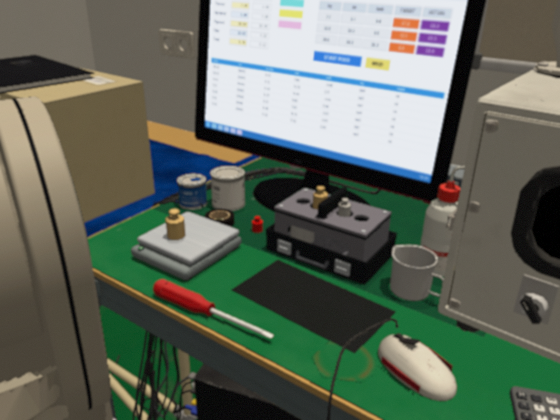

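View pics/top0.png

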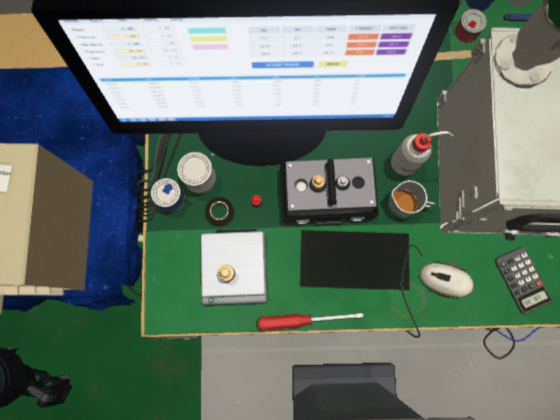

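Scene: the case lies at top-view px (330,190) with brass small at (318,183), steel small (343,183) and the big knob in the left hole (301,186). The scale is at (233,267) with the pan weight at (226,272), the mat at (355,260), and a red look-alike at (256,200). Next I measure from depth.

```bash
cat > h.py <<'E'
import numpy as np,cv2
def load(n):
    z=np.load(n);return z['im'],z['d'],z['K'],z['T']
def cloud(d,K,T):
    v,u=np.mgrid[:d.shape[0],:d.shape[1]]
    p=np.stack([(u-K[0,2])/K[0,0]*d,(v-K[1,2])/K[1,1]*d,d],-1)
    R=T[:3,:3];w=(p-T[:3,3])@R
    w[d<=0]=np.nan
    return w
def proj(P,K,T):
    c=T[:3,:3]@np.asarray(P,float)+T[:3,3];q=K@c;return q[:2]/q[2]
def reg(w,box,z0,z1):
    u0,v0,u1,v1=box;p=w[v0:v1,u0:u1].reshape(-1,3)
    return p[(p[:,2]>z0)&(p[:,2]<z1)]
def rect(p):
    r=cv2.minAreaRect((p[:,:2]*1000).astype(np.float32));return r
E
python3 - <<'E'
from h import *
im,d,K,T=load('top0.npz');w=cloud(d,K,T)
for n,(u,v) in dict(brassS=(318,183),steelS=(343,183),bigk=(301,186),pan=(226,272),ridge=(331,180),deck=(310,205),deck2=(360,200),hole=(358,183),platter=(245,250),mat=(355,260),bench=(280,290),red=(256,200),mug=(408,205),mon=(250,128),monL=(120,130),monR=(395,130),cup=(197,170),reel=(220,211),bottle=(421,143),box=(445,228)).items():print(n,w[v,u].round(4))
p=reg(w,(190,225,275,310),.032,.042);print('platter',rect(p),np.median(p[:,2]))
p=reg(w,(275,150,385,230),.078,.09);print('deck',rect(p),np.median(p[:,2]))
p=reg(w,(275,150,385,230),.1,.115);print('ridge+',p.shape,rect(p))
p=reg(w,(322,150,340,230),.1,.115);print('ridge',p.shape,rect(p),p.mean(0))
for n,b in dict(pan=(210,255,242,290),bS=(308,172,327,195),sS=(337,172,352,192)).items():
    lo={'pan':.055,'bS':.092,'sS':.088}[n]
    p=reg(w,b,lo,.14);print(n,len(p),p[:,2].max(),rect(p),p.mean(0))
m=(im.max(2)<45).astype(np.uint8);m[:228]=0;m[295:]=0;m[:,:290]=0;m[:,412:]=0
m=cv2.morphologyEx(m,cv2.MORPH_OPEN,np.ones((7,7)))
p=w[m>0];p=p[~np.isnan(p[:,0])];print('mat',rect(p),np.median(p[:,2]))
for n in('top','scene'):
  im,d,K,T=load(n+'0.npz')
  if n=='scene':crop=im[170:300,120:420]
  else: crop=im[140:310,190:440]
  cv2.imwrite(f'pics/{n}crop.png',cv2.resize(crop,None,fx=3 if n=='top' else 2.6,fy=3 if n=='top' else 2.6,interpolation=cv2.INTER_CUBIC))
# obstacles above z .13
g=w[(w[...,2]>.12)&(w[...,0]>.3)&(w[...,0]<1)&(np.abs(w[...,1])<.5)]
H,xe,ye=np.histogram2d(g[:,0],g[:,1],bins=[np.arange(.3,1.01,.05),np.arange(-.5,.51,.05)])
print('y',ye[:-1].round(2));
for x,r in zip(xe,H):print(round(x,2),r.astype(int))
E
```

```text
brassS [0.5943 0.1368 0.1159]
steelS [0.5956 0.089  0.1056]
bigk [0.6011 0.1662 0.0649]
pan [0.4359 0.3118 0.0846]
ridge [0.6013 0.1116 0.1084]
deck [0.5594 0.1511 0.083 ]
deck2 [0.5674 0.0547 0.0799]
hole [0.6177 0.0456 0.0082]
platter [0.4813 0.2791 0.0365]
mat [4.595e-01 5.870e-02 3.000e-04]
bench [ 0.4031  0.2122 -0.0011]
red [0.582  0.2561 0.032 ]
mug [ 0.5699 -0.0559  0.0028]
mon [0.7064 0.262  0.1104]
monL [0.7075 0.5091 0.1133]
monR [ 0.7022 -0.0187  0.0912]
cup [0.6369 0.369  0.0703]
reel [0.5669 0.3319 0.0017]
bottle [ 0.6572 -0.0513  0.1473]
box [ 0.512  -0.1098  0.0609]
platter ((454.86572265625, 304.84619140625), (123.8177719116211, 123.71453094482422), 0.8007158041000366) 0.03621439433462356
deck ((599.9342041015625, 110.61276245117188), (97.61383819580078, 168.90338134765625), 1.4754291772842407) 0.0822331598844395
ridge+ (430, 3) ((599.2653198242188, 111.02537536621094), (68.65847778320312, 59.22024154663086), 41.396305084228516)
ridge (315, 3) ((599.1127319335938, 116.69702911376953), (83.8440170288086, 23.809146881103516), 0.2777450978755951) [0.59892983 0.11250657 
[... 1107 characters left out ...]
 0    0   93 1109 2125    0    0    0    0    0    0
    0    0    0    0    0    0]
0.6 [   0    0    0    0    0  227 1072 2056   55   25    0    0    0    0
    0    0    0    0    0    0]
0.65 [   0    0    0    0    0  338 1421 1970  203  120    0    0    0    0
    0    0    0    0    0    0]
0.7 [   0    0    0    0    0  204  532 3735    0 2365 2591 2493 2408 2313
 2280 2190 2139 2094 2071 2034]
0.75 [   0    0    0    0    0    0  126 1191    0  411 1339 1438 1570 1648
 1752 1833 1910 1971 2026 2085]
0.8 [0 0 0 0 0 0 0 0 0 0 0 0 0 0 0 0 0 0 0 0]
0.85 [0 0 0 0 0 0 0 0 0 0 0 0 0 0 0 0 0 0 0 0]
0.9 [0 0 0 0 0 0 0 0 0 0 0 0 0 0 0 0 0 0 0 0]
0.95 [0 0 0 0 0 0 0 0 0 0 0 0 0 0 0 0 0 0 0 0]
```

View pics/topcrop.png

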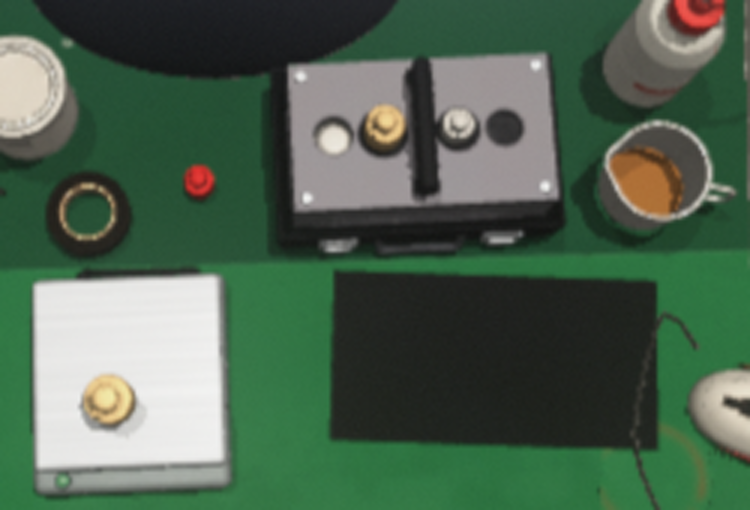

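```bash
cat >> h.py <<'E'
from cell import status, grab_frame, get_calibration
def pose():
    s=status.get_state();x,y,z,w=s['orientation']
    tx=np.array([1-2*(y*y+z*z),2*(x*y+z*w)]);return s,np.array(s['ee_pos']),np.arctan2(tx[1],tx[0])
def rows(tgt,phi_deg,n=8,verbose=1):
    s,p,ph=pose();t=np.array(tgt);f=np.radians(phi_deg);dph=(f-ph)/n
    for i in range(n):
        a=ph+dph*i;d=(t-p)/n*100
        print([round(float(v),2) for v in(d[0]*np.cos(a)+d[1]*np.sin(a),d[0]*np.sin(a)-d[1]*np.cos(a),-d[2])]+[round(float(-dph),3)])
def shot(name,tag,save=True):
    c=get_calibration(name);im,d=grab_frame(name);np.savez(tag+'.npz',im=im,d=d,K=c['intrinsics'],T=c['camera_from_world'])
    if save:cv2.imwrite(f'pics/{tag}.png',im)
    return im,d,c['intrinsics'],c['camera_from_world']
E
python3 -c "
from h import *
rows([.58,.12,.25],91.5,12)"
```

```text
[-3.88, -2.36, -0.16, 0.09]
[-4.08, -2.0, -0.16, 0.09]
[-4.24, -1.63, -0.16, 0.09]
[-4.37, -1.24, -0.16, 0.09]
[-4.46, -0.84, -0.16, 0.09]
[-4.52, -0.43, -0.16, 0.09]
[-4.54, -0.03, -0.16, 0.09]
[-4.52, 0.38, -0.16, 0.09]
[-4.47, 0.79, -0.16, 0.09]
[-4.38, 1.19, -0.16, 0.09]
[-4.26, 1.58, -0.16, 0.09]
[-4.1, 1.95, -0.16, 0.09]
```

>>> step_arm(
  commands=[
    [-3.9,-2.4,-0.2,0.09,8.5],
    [-4.1,-2.0,-0.2,0.09,8.5],
    [-4.2,-1.6,-0.2,0.09,8.5],
    [-4.4,-1.2,-0.2,0.09,8.5],
    [-4.5,-0.8,-0.2,0.09,8.5],
    [-4.5,-0.4,-0.2,0.09,8.5],
    [-4.5,0,-0.2,0.09,8.5],
    [-4.5,0.4,-0.2,0.09,8.5],
  ],
)

```text
clock: 0.9
ee_pos: [0.4813, 0.2699, 0.2417]
orientation: [0.562, 0.827, -0.003, -0.004]
wrist_force: [0.2, 0.9, -0.1]
width: 0.0853
```

```bash
python3 -c "
from h import *
rows([.56,.12,.26],91.5,6);print(pose())"
```

```text
[-2.81, 0.3, -0.3, 0.058]
[-2.78, 0.46, -0.3, 0.058]
[-2.75, 0.63, -0.3, 0.058]
[-2.71, 0.79, -0.3, 0.058]
[-2.66, 0.94, -0.3, 0.058]
[-2.6, 1.1, -0.3, 0.058]
({'clock': 0.9, 'joints': array([-0.72646662,  0.48891247,  0.24951631,  1.77966759, -0.15352645,
        0.89975839, -0.03195938]), 'joint_velocities': array([ 0.65096829,  0.0097708 ,  0.29227361, -0.02562909, -0.16161295,
        0.0562675 ,  0.07216482]), 'joint_efforts': array([ -3.40955704, -47.45188951,   2.58103609, -16.70311332,
         0.18142757,   0.20159447,  -0.0821855 ]), 'ee_pos': array([0.48133221, 0.26994443, 0.2417021 ]), 'orientation': array([ 0.56234461,  0.82689112, -0.00270258, -0.00350779]), 'wrist_force': array([ 0.19187739,  0.86596832, -0.14674476]), 'moment': array([ 0.02617996, -0.09396409, -0.0382167 ]), 'width': 0.08534609582901324}, array([0.48133221, 0.26994443, 0.2417021 ]), np.float64(1.9471307148963488))
```

Tracking is good. I go over the tray and look.

>>> step_arm(
  commands=[
    [-2.8,0.3,-0.3,0.058,4.5],
    [-2.8,0.5,-0.3,0.058,4.5],
    [-2.8,0.6,-0.3,0.058,4.5],
    [-2.7,0.8,-0.3,0.058,4.5],
    [-2.7,0.9,-0.3,0.058,4.5],
    [-2.6,1.1,-0.3,0.058,4.5],
    [0,0,0,0,4.5],
    [0,0,0,0,4.5],
  ],
)

```text
clock: 1.7
ee_pos: [0.5629, 0.1019, 0.2581]
orientation: [0.708, 0.706, -0.006, -0.002]
wrist_force: [-0.4, -0.2, -0.3]
width: 0.045
```

```bash
python3 -c "
from h import *
s,p,ph=pose();print(p,np.degrees(ph),s['width'])
im,d,K,T=shot('wrist','w1');print(K,-T[:3,:3].T@T[:3,3],T[:3,:3])
"
```

```text
[0.5629337  0.10190842 0.25811545] 89.89279433394144 0.044953179576655726
[[348.00595965   0.         274.39534982]
 [  0.         348.00595965 210.58404732]
 [  0.           0.           1.        ]] [0.565193   0.18637338 0.40038759] [[ 0.99993472 -0.00263457 -0.01111859]
 [ 0.00120469 -0.94332606  0.33186517]
 [-0.01136278 -0.3318569  -0.9432613 ]]
```

View pics/w1.png

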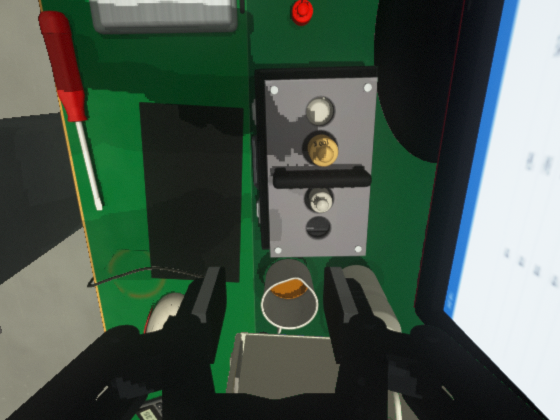

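The wrist view shows brass at (322,150), steel at (320,201), the ridge at (322,177) and the mat at (192,190). The cable crosses the mat's -y end at about row 268. Now the numbers.

```bash
cat > meas.py <<'E'
from h import *
import sys
def fit_circle(p):
    A=np.c_[p[:,:2],np.ones(len(p))];b=-(p[:,:2]**2).sum(1);s=np.linalg.lstsq(A,b,rcond=None)[0];return -s[:2]/2
def blob(w,c,r,z0,z1):
    m=(np.hypot(w[...,0]-c[0],w[...,1]-c[1])<r)&(w[...,2]>z0)&(w[...,2]<z1);return w[m]
def show(n,p):
    if len(p)<5:print(n,'few');return
    r=rect(p);print(n,len(p),'c',np.round(r[0],1),'sz',np.round(r[1],1),'a',round(r[2],2),'z med/max',np.median(p[:,2]).round(4),p[:,2].max().round(4),'mean',p[:,:2].mean(0).round(4))
E
python3 - <<'E'
from meas import *
im,d,K,T=load('w1.npz');w=cloud(d,K,T)
p=w[(w[...,2]>.077)&(w[...,2]<.09)&(abs(w[...,0]-.6)<.06)&(abs(w[...,1]-.11)<.1)];show('deck',p)
p=w[(w[...,2]>.1)&(w[...,2]<.116)&(abs(w[...,0]-.6)<.06)&(abs(w[...,1]-.111)<.009)];show('ridge',p)
for n,c,z in(('brassS',(.6,.136),.106),('steelS',(.6,.09),.1)):
    p=blob(w,c,.014,z,.13);show(n+' knob',p);p=blob(w,c,.013,.09,.13);show(n,p)
m=(im.max(2)<40).astype(np.uint8);m[:,:130]=0;m[:,248:]=0;m[:95]=0;m[290:]=0
m=cv2.morphologyEx(m,cv2.MORPH_OPEN,np.ones((5,5)))
n,l,st,_=cv2.connectedComponentsWithStats(m);k=1+st[1:,4].argmax();print(st[k])
p=w[l==k];show('mat',p[~np.isnan(p[:,0])])
p=p[np.abs(p[:,0]-.46)<.02];print('mat y range',np.percentile(p[:,1],[.5,99.5]))
im,d,K,T=load('top0.npz')
E
```

```text
deck 14628 c [603.  110.1] sz [ 96.5 168.7] a 1.3 z med/max 0.0832 0.09 mean [0.6024 0.1184]
ridge 1457 c [603.  110.6] sz [85.2 14. ] a 1.12 z med/max 0.1084 0.1112 mean [0.6026 0.1118]
brassS knob 277 c [603.1 135.9] sz [19.6 20.1] a 18.29 z med/max 0.116 0.1186 mean [0.6031 0.1363]
brassS 631 c [602.1 135.8] sz [22.5 22.1] a 46.61 z med/max 0.1057 0.1186 mean [0.6011 0.1373]
steelS knob 145 c [603.4  89.8] sz [14.  12.5] a 11.85 z med/max 0.107 0.1096 mean [0.6035 0.0896]
steelS 392 c [603.5  89.3] sz [18.9 19.1] a 3.17 z med/max 0.0993 0.1096 mean [0.6029 0.091 ]
[  140   103   104   187 15931]
mat 15855 c [472.4  60.8] sz [217.5 132.3] a 86.73 z med/max 0.0032 0.283 mean [0.4651 0.0761]
mat y range [-0.03769723  0.16924528]
```

>>> step_arm(
  commands=[
    [1.0,1.3,2.0,-0.012,4.2],
    [1.0,1.3,3.0,-0.012,4.2],
    [1.0,1.3,3.0,0,4.2],
    [0.4,0,3.0,0,4.2],
    [0,0,1.7,0,4.2],
    [0,0,0,0,4.2],
    [0,0,0,0,4.2],
    [0,0,0,0,4.2],
  ],
)

```text
clock: 2.55
ee_pos: [0.5986, 0.1471, 0.1266]
orientation: [0.693, 0.721, -0.005, -0.004]
wrist_force: [-0.2, -0.6, 0.1]
width: 0.0418
```

```bash
python3 -c "
from h import *
s,p,ph=pose();print(p,np.degrees(ph),s['orientation'],s['joint_velocities'].round(3),s['width']);rows([.602,.136,.087],91.3,4)
"
```

```text
[0.59860521 0.14708456 0.12659636] 92.20329771127543 [ 0.69337047  0.72055699 -0.00450362 -0.00383866] [-0.009 -0.012  0.003 -0.011  0.001  0.004  0.001] 0.04179535654779765
[-0.28, 0.07, 0.99, 0.004]
[-0.28, 0.08, 0.99, 0.004]
[-0.28, 0.08, 0.99, 0.004]
[-0.28, 0.08, 0.99, 0.004]
```

>>> step_arm(
  commands=[
    [-0.6,0.2,0.3,0.008,4.2],
    [-0.5,0.2,0.7,0.008,4.2],
    [0,0,1.5,0,4.2],
    [0,0,1.4,0,4.2],
    [0,0,0,0,4.2],
    [0,0,0,0,4.2],
    [0,0,0,0,4.2],
    [0,0,0,0,4.2],
  ],
  newtons=40,
)

```text
clock: 3.35
ee_pos: [0.6046, 0.1348, 0.0868]
orientation: [0.7, 0.714, -0.003, -0.003]
wrist_force: [0.2, -0.2, 1.2]
width: 0.0422
```

```bash
python3 -c "
from h import *
s,p,ph=pose();print(p,np.degrees(ph),s['wrist_force']);rows([.602,.136,.087],91.3,1)
im,d,K,T=shot('wrist','w2')
"
```

```text
[0.60457177 0.13480336 0.08684278] 91.14760863753817 [ 0.23736593 -0.22015997  1.23499876]
[0.12, -0.25, -0.02, -0.003]
```

View pics/w2.png

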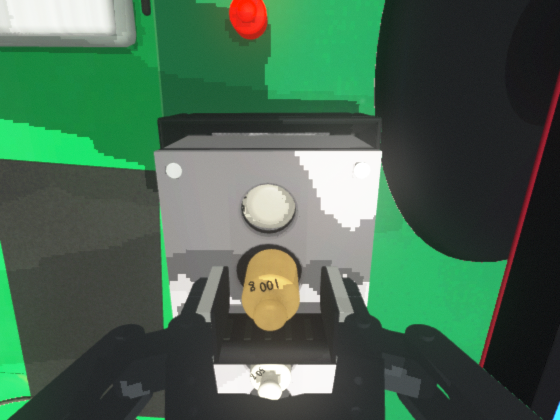

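The brass weight stands centred between the fingers (px 271 against a centre of about 275). I close and lift.

>>> step_arm(
  commands=[
    [0,-0.1,0,0,3.0],
    [0,0,0,0,2.0],
    [0,0,0,0,1.8],
    [0,0,0,0,1.8],
    [0,0,0,0,1.8],
    [0,0,-1.0,0,1.8],
    [0,0,-3.0,0,1.8],
    [0,0,-3.0,0,1.8],
  ],
  newtons=40,
)

```text
clock: 4.2
ee_pos: [0.6009, 0.1347, 0.1562]
orientation: [0.7, 0.714, -0.006, -0.005]
wrist_force: [0.7, 1.2, -0.6]
width: 0.023
```

```bash
python3 -c "
from h import *
s,p,ph=pose();print(p,np.degrees(ph),s['wrist_force'],s['width'],s['joint_velocities'].round(2));rows([.482,-.019,.15],91.3,8)
"
```

```text
[0.60085436 0.13466595 0.15618387] 91.16634192045807 [ 0.73274984  1.23249764 -0.55256001] 0.022972346906099648 [-0.1  -0.37  0.16 -0.23  0.16  0.63 -0.13]
[-1.89, -1.52, 0.08, -0.0]
[-1.89, -1.53, 0.08, -0.0]
[-1.89, -1.53, 0.08, -0.0]
[-1.89, -1.53, 0.08, -0.0]
[-1.89, -1.53, 0.08, -0.0]
[-1.89, -1.53, 0.08, -0.0]
[-1.89, -1.53, 0.08, -0.0]
[-1.89, -1.53, 0.08, -0.0]
```

>>> step_arm(
  commands=[
    [-2.5,-1.2,0,0,1.8],
    [-3.0,-2.2,0,0,1.8],
    [-3.0,-2.2,0,0,1.8],
    [-3.0,-2.2,0,0,1.8],
    [-2.0,-2.2,0.5,0,1.8],
    [-1.2,-1.5,2,0,1.8],
    [-0.5,-0.5,3,0,1.8],
    [0,0,2,0,1.8],
  ],
)

```text
clock: 5.0
ee_pos: [0.4896, -0.0246, 0.0937]
orientation: [0.699, 0.715, 0.005, 0.004]
wrist_force: [-0.7, 0.7, -1.5]
width: 0.0229
```

```bash
python3 -c "
from h import *
s,p,ph=pose();print(p,np.degrees(ph),s['wrist_force'],s['width'],s['joint_velocities'].round(2));rows([.482,-.019,.02],91.3,4)
"
```

```text
[ 0.48964758 -0.02456591  0.0937074 ] 91.24125331412866 [-0.70250952  0.65704722 -1.47738457] 0.022927347295097964 [ 0.17  0.32 -0.23  0.1  -0.16 -0.49  0.14]
[0.14, -0.19, 1.84, -0.0]
[0.14, -0.19, 1.84, -0.0]
[0.14, -0.19, 1.84, -0.0]
[0.14, -0.19, 1.84, -0.0]
```

>>> step_arm(
  commands=[
    [0.3,-0.3,1.0,0,1.8],
    [0.3,-0.3,1.5,0,1.8],
    [0,0,1.2,0,1.8],
    [0,0,1.0,0,1.8],
    [0,0,0,0,1.8],
    [0,0,0,0,1.8],
    [0,0,0,0,1.8],
    [0,0,0,0,1.8],
  ],
)

```text
clock: 5.8
ee_pos: [0.4864, -0.0204, 0.0462]
orientation: [0.7, 0.714, 0.006, 0.005]
wrist_force: [-0.4, 0.7, -1.0]
width: 0.0228
```

```bash
python3 -c "
from h import *
s,p,ph=pose();print(p,np.degrees(ph),s['wrist_force'],s['width'],s['orientation']);rows([.482,-.019,.013],91.3,2)
im,d,K,T=shot('wrist','w3')
"
```

```text
[ 0.48644957 -0.02037283  0.04622594] 91.06657640937809 [-0.41570964  0.70996209 -1.03535679] 0.02281666092916051 [0.7004735  0.71363428 0.00576241 0.0054572 ]
[0.07, -0.22, 1.66, -0.002]
[0.07, -0.22, 1.66, -0.002]
```

View pics/w3.png

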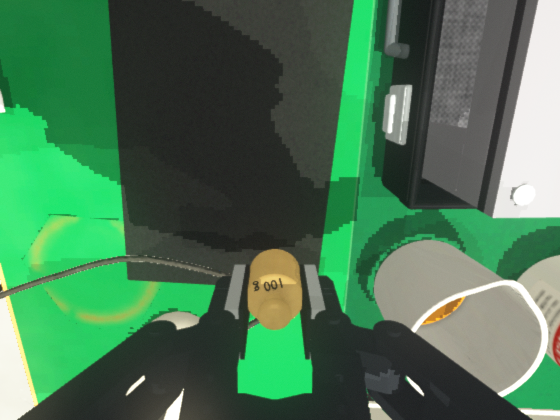

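```bash
python3 -c "
from h import *
im,d,K,T=load('w3.npz');w=cloud(d,K,T)
for u in (105,119,125,128,135,160,190,215,225,235):
  col=im[235:300,u].max(1);print(u,[(int(v)+235,w[v+235,u].round(3).tolist()) for v in [int(np.argmax(col[:45]))]])
for q in((112,60),(352,60),(335,190),(322,262),(130,280),(220,284)):print(q,w[q[1],q[0]].round(4))
for P in((.43,-.018,.003),(.486,-.0185,.003),(.43,-.05,.003)):print(P,proj(P,K,T).round())
"
```

```text
105 [(235, [0.39, -0.017, 0.002])]
119 [(244, [0.397, -0.022, 0.003])]
125 [(254, [0.4, -0.029, 0.002])]
128 [(255, [0.402, -0.029, 0.004])]
135 [(261, [0.407, -0.032, 0.006])]
160 [(262, [0.421, -0.032, 0.006])]
190 [(268, [0.438, -0.036, 0.007])]
215 [(273, [0.453, -0.04, 0.005])]
225 [(275, [0.459, -0.041, 0.006])]
235 [(272, [0.47, -0.011, 0.056])]
(112, 60) [0.4066 0.0759 0.0035]
(352, 60) [0.5242 0.0782 0.0027]
(335, 190) [0.5211 0.0111 0.0013]
(322, 262) [ 0.5164 -0.0334  0.0022]
(130, 280) [ 0.4008 -0.0465  0.0026]
(220, 284) [ 0.4637 -0.0142  0.0603]
(0.43, -0.018, 0.003) [175. 237.]
(0.486, -0.0185, 0.003) [272. 239.]
(0.43, -0.05, 0.003) [179. 286.]
```

>>> step_arm(
  commands=[
    [0.2,0,1.0,0,1.8],
    [0,0,1.0,0,1.8],
    [0,0,0.8,0,1.8],
    [0,0,0.3,0,1.8],
    [0,0,0.2,0,1.8],
    [0,0,0,0,1.8],
    [0,0,0,0,1.8],
    [0,0,0,0,1.8],
  ],
)

```text
clock: 6.65
ee_pos: [0.4878, -0.0181, 0.0124]
orientation: [0.701, 0.713, 0.007, 0.006]
wrist_force: [-1.7, -0.2, 8.4]
width: 0.0226
```

>>> step_arm(
  commands=[
    [0,0,0,0,2.4],
    [0,0,0,0,2.8],
    [0,0,0,0,3.4],
    [0,0,0,0,4.0],
    [0,0,-2.0,0,4.0],
    [0,0,-4.0,0,4.0],
    [0,0,-4.0,0,4.0],
    [1.0,1.0,-3.0,0,4.0],
  ],
)

```text
clock: 7.45
ee_pos: [0.4902, -0.0098, 0.1396]
orientation: [0.702, 0.712, 0.002, 0.001]
wrist_force: [1.4, 0.5, 0.2]
width: 0.0399
```

```bash
python3 -c "
from h import *
s,p,ph=pose();print(p,np.degrees(ph),s['wrist_force'],s['width'],s['joint_velocities'].round(2),s['orientation']);rows([.602,.0895,.13],91.3,5)
"
```

```text
[ 0.49020734 -0.00979853  0.13955384] 90.78442600177468 [1.36573924 0.5395291  0.16821822] 0.03990817300404996 [-0.59 -0.37  0.52 -0.49  0.34  0.92 -0.54] [7.02249575e-01 7.11927909e-01 1.95826846e-03 5.93351456e-04]
[1.96, 2.26, 0.19, -0.002]
[1.95, 2.27, 0.19, -0.002]
[1.95, 2.27, 0.19, -0.002]
[1.94, 2.27, 0.19, -0.002]
[1.94, 2.28, 0.19, -0.002]
```

>>> step_arm(
  commands=[
    [1.5,1.8,0,0,4.0],
    [2.0,2.3,0,0,4.0],
    [2.0,2.3,0,0,4.0],
    [2.0,2.3,0,0,4.0],
    [1.3,1.8,0,0,4.0],
    [0,0,0,0,4.0],
    [0,0,0,0,4.0],
    [0,0,0,0,4.0],
  ],
)

```text
clock: 8.25
ee_pos: [0.5987, 0.0845, 0.1438]
orientation: [0.702, 0.712, 0.005, 0.002]
wrist_force: [-0.1, -1.7, 1.0]
width: 0.0399
```

```bash
python3 -c "
from h import *
s,p,ph=pose();print(p,np.degrees(ph),s['wrist_force'],s['width'],s['joint_velocities'].round(2),s['orientation']);rows([.603,.0895,.0855],91.3,4)
"
```

```text
[0.59866845 0.08446357 0.143819  ] 90.87925952055039 [-0.11245045 -1.69193003  1.01211454] 0.03987550327291558 [0.01 0.   0.01 0.02 0.01 0.   0.  ] [0.70165676 0.71249672 0.00458961 0.00226965]
[0.12, 0.11, 1.46, -0.002]
[0.12, 0.11, 1.46, -0.002]
[0.12, 0.11, 1.46, -0.002]
[0.12, 0.11, 1.46, -0.002]
```

>>> step_arm(
  commands=[
    [0.3,0.2,1.0,0,4.0],
    [0.2,0.2,1.5,0,4.0],
    [0,0,1.6,0,4.0],
    [0,0,1.0,0,4.0],
    [0,0,0.5,0,4.0],
    [0,0,0,0,4.0],
    [0,0,0,0,4.0],
    [0,0,0,0,4.0],
  ],
)

```text
clock: 9.05
ee_pos: [0.6002, 0.0865, 0.0822]
orientation: [0.704, 0.711, 0.003, 0.001]
wrist_force: [0.5, -0.8, 0.2]
width: 0.0405
```

```bash
python3 -c "
from h import *
s,p,ph=pose();print(p,np.degrees(ph),s['wrist_force'],s['width'],s['orientation']);rows([.603,.0895,.0855],91.3,1)
shot('wrist','w4')
"
```

```text
[0.60023201 0.08654807 0.0822092 ] 90.56535757089516 [ 0.53355832 -0.84881826  0.18082344] 0.040470957824318365 [0.70360873 0.71058194 0.00262381 0.00108094]
[0.29, 0.28, -0.33, -0.013]
```

View pics/w4.png

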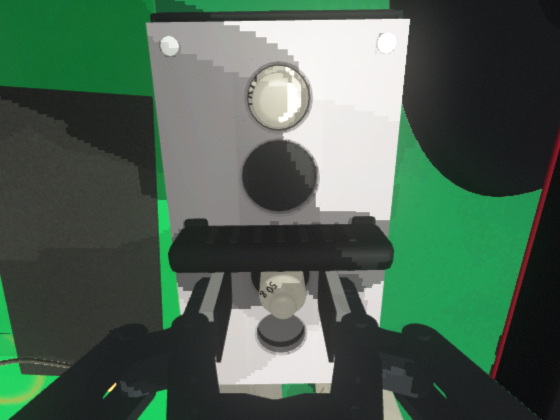

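The steel weight is between the fingers (px 285 against 280), clear of the ridge. I rise 2–3 mm, then grip.

>>> step_arm(
  commands=[
    [0.2,0.2,-0.25,0,4.0],
    [0,0,0,0,3.0],
    [0,0,0,0,1.4],
    [0,0,0,0,1.4],
    [0,0,0,0,1.4],
    [0,0,0,0,1.4],
    [0,0,0,0,1.4],
    [0,0,0,0,1.4],
  ],
  newtons=35,
)

```text
clock: 9.9
ee_pos: [0.6033, 0.0892, 0.0866]
orientation: [0.703, 0.711, 0.004, 0.002]
wrist_force: [0.7, 0.6, -0.8]
width: 0.0181
```

>>> step_arm(
  commands=[
    [0,0,-1.0,0,1.4],
    [0,0,-2.0,0,1.4],
    [0,0,-3.0,0,1.4],
    [-0.5,-0.5,-1.5,0,1.4],
    [-2.0,-2.0,0,0,1.4],
    [-2.0,-2.5,0,0,1.4],
    [-2.0,-3.0,0,0,1.4],
    [-2.0,-3.0,0,0,1.4],
  ],
)

```text
clock: 10.7
ee_pos: [0.4936, 0.0019, 0.1658]
orientation: [0.701, 0.713, 0.006, 0.004]
wrist_force: [0.5, -1.1, -0.5]
width: 0.0179
```

```bash
python3 -c "
from h import *
s,p,ph=pose();print(p,np.degrees(ph),s['wrist_force'],s['width'],s['joint_velocities'].round(2),s['orientation']);rows([.434,-.0175,.06],91.3,5)
"
```

```text
[0.49359306 0.00194826 0.16582848] 90.97308227715745 [ 0.4926709  -1.12513868 -0.50211658] 0.01785267883300995 [ 0.32 -0.39 -0.03  0.81  0.02 -0.48  0.46] [0.70106442 0.71305779 0.00631536 0.00416894]
[-0.37, -1.2, 2.12, -0.001]
[-0.37, -1.2, 2.12, -0.001]
[-0.37, -1.2, 2.12, -0.001]
[-0.36, -1.2, 2.12, -0.001]
[-0.36, -1.2, 2.12, -0.001]
```

>>> step_arm(
  commands=[
    [-0.5,-1.5,0.5,0,1.4],
    [-0.4,-1.5,1.5,0,1.4],
    [-0.2,-0.8,2.5,0,1.4],
    [0,0,2.5,0,1.4],
    [0,0,1.5,0,1.4],
    [0,0,0,0,1.4],
    [0,0,0,0,1.4],
    [0,0,0,0,1.4],
  ],
)

```text
clock: 11.5
ee_pos: [0.4486, -0.0166, 0.0829]
orientation: [0.705, 0.709, 0.007, 0.005]
wrist_force: [-0.3, -0.4, 0.2]
width: 0.018
```

```bash
python3 -c "
from h import *
s,p,ph=pose();print(p,np.degrees(ph),s['wrist_force'],s['width'],s['joint_velocities'].round(2),s['orientation']);rows([.434,-.0175,.0125],91.3,4)
"
```

```text
[ 0.44858991 -0.01657104  0.08285228] 90.39251383793692 [-0.31431071 -0.44441541  0.15185496] 0.017965451698095648 [-0.   -0.01  0.01 -0.    0.    0.01 -0.  ] [0.7046629  0.70949473 0.00652113 0.00499007]
[-0.02, -0.36, 1.76, -0.004]
[-0.02, -0.36, 1.76, -0.004]
[-0.02, -0.37, 1.76, -0.004]
[-0.02, -0.37, 1.76, -0.004]
```

>>> step_arm(
  commands=[
    [0,-0.8,0.5,-0.01,1.4],
    [-0.1,-0.7,1.5,-0.01,1.4],
    [0,0,1.8,0,1.4],
    [0,0,1.5,0,1.4],
    [0,0,0.8,0,1.4],
    [0,0,0.4,0,1.4],
    [0,0,0,0,1.4],
    [0,0,0,0,1.4],
  ],
)

```text
clock: 12.3
ee_pos: [0.4353, -0.017, 0.0217]
orientation: [0.694, 0.72, 0.008, 0.006]
wrist_force: [-0.3, -1.1, -0.0]
width: 0.018
```

>>> step_arm(
  commands=[
    [0,0,0.4,0,1.4],
    [0,0,0.3,0,1.4],
    [0,0,0.2,0,1.4],
    [0,0,0.1,0,1.4],
    [0,0,0,0,1.4],
    [0,0,0,0,1.4],
    [0,0,0,0,1.4],
    [0,0,0,0,1.4],
  ],
)

```text
clock: 13.1
ee_pos: [0.4399, -0.0169, 0.0157]
orientation: [0.696, 0.718, 0.007, 0.005]
wrist_force: [-0.1, 0.1, -0.2]
width: 0.0177
```

>>> step_arm(
  commands=[
    [0,-0.4,0.1,0,1.4],
    [0,-0.2,0,0,1.4],
    [0,0,0.2,0,1.4],
    [0,0,0.1,0,1.4],
    [0,0,0.1,0,1.4],
    [0,0,0,0,1.4],
    [0,0,0,0,1.4],
    [0,0,0,0,1.4],
  ],
)

```text
clock: 13.9
ee_pos: [0.4365, -0.0172, 0.0136]
orientation: [0.696, 0.718, 0.005, 0.002]
wrist_force: [-0.0, 0.8, -0.1]
width: 0.0178
```

>>> step_arm(
  commands=[
    [0,0,0.2,0,1.4],
    [0,0,0.2,0,1.4],
    [0,0,0.1,0,1.4],
    [0,0,0,0,1.4],
    [0,0,0,0,1.4],
    [0,0,0,0,1.4],
    [0,0,0,0,1.4],
    [0,0,0,0,1.4],
  ],
)

```text
clock: 14.7
ee_pos: [0.4377, -0.0173, 0.0114]
orientation: [0.696, 0.718, 0.005, 0.001]
wrist_force: [-0.5, -0.1, 4.3]
width: 0.0187
```

Contact (4.3 N). I release gently and rise.

>>> step_arm(
  commands=[
    [0,0,0,0,2.0],
    [0,0,0,0,2.3],
    [0,0,0,0,2.6],
    [0,0,0,0,2.9],
    [0,0,0,0,2.9],
    [0,0,-2.0,0,2.9],
    [0,0,-4.0,0,2.9],
    [0,0,-4.0,0,2.9],
  ],
)

```text
clock: 15.5
ee_pos: [0.4339, -0.0181, 0.1101]
orientation: [0.697, 0.717, 0.001, -0.004]
wrist_force: [2.0, 0.4, -0.6]
width: 0.0288
```

```bash
python3 -c "
from h import *
s,p,ph=pose();print(p,np.degrees(ph),s['wrist_force'],s['width'],s['joint_velocities'].round(2),s['orientation']);rows([.585,.05,.21],181.3,14)
"
```

```text
[ 0.4338678  -0.01806606  0.11011547] 91.60571560896503 [ 1.98015928  0.38137095 -0.59953648] 0.028774963404436596 [-0.86 -0.59  1.27 -0.24  1.12  1.09 -0.94] [ 0.69712042  0.71694405  0.00125552 -0.00357422]
[0.46, 1.09, -0.71, -0.112]
[0.33, 1.14, -0.71, -0.112]
[0.2, 1.17, -0.71, -0.112]
[0.07, 1.18, -0.71, -0.112]
[-0.06, 1.18, -0.71, -0.112]
[-0.19, 1.17, -0.71, -0.112]
[-0.32, 1.14, -0.71, -0.112]
[-0.45, 1.1, -0.71, -0.112]
[-0.57, 1.04, -0.71, -0.112]
[-0.68, 0.97, -0.71, -0.112]
[-0.78, 0.89, -0.71, -0.112]
[-0.88, 0.79, -0.71, -0.112]
[-0.96, 0.69, -0.71, -0.112]
[-1.03, 0.58, -0.71, -0.112]
```

>>> step_arm(
  commands=[
    [0.5,1.1,-1.5,-0.13,4.0],
    [0.7,1.2,-1.5,-0.13,4.0],
    [0.7,1.4,-1.5,-0.13,4.0],
    [0.7,1.6,-1.0,-0.13,4.0],
    [0.6,1.7,0,-0.13,4.0],
    [0.4,1.8,0,-0.13,4.0],
    [0.2,1.8,0,-0.13,4.0],
    [0,1.8,0,-0.13,4.0],
  ],
)

```text
clock: 16.3
ee_pos: [0.5241, 0.0791, 0.1736]
orientation: [0.231, 0.973, 0.002, 0.001]
wrist_force: [0.4, -0.1, -0.8]
width: 0.0399
```

```bash
python3 -c "
from h import *
s,p,ph=pose();print(p,np.degrees(ph),s['wrist_force'],s['width'],s['joint_velocities'].round(2));rows([.602,.1105,.17],181.3,6)
"
```

```text
[0.52407234 0.07908415 0.17360472] 153.27653851634145 [ 0.36114233 -0.11659116 -0.78681097] 0.03993831354030228 [ 0.03  0.07 -0.38 -0.33  0.31  0.1   0.73]
[-0.92, 1.05, 0.06, -0.082]
[-1.01, 0.97, 0.06, -0.082]
[-1.08, 0.89, 0.06, -0.082]
[-1.15, 0.8, 0.06, -0.082]
[-1.21, 0.7, 0.06, -0.082]
[-1.27, 0.6, 0.06, -0.082]
```

>>> step_arm(
  commands=[
    [-0.9,0.9,0,-0.08,4.0],
    [-1.0,0.9,0,-0.08,4.0],
    [-1.1,0.8,0.1,-0.08,4.0],
    [-1.2,0.7,0.1,-0.08,4.0],
    [-1.3,0.5,0.1,-0.07,4.0],
    [-1.0,0.3,0.1,-0.03,4.0],
    [0,0,0,0,4.0],
    [0,0,0,0,4.0],
  ],
)

```text
clock: 17.1
ee_pos: [0.5993, 0.1064, 0.1681]
orientation: [0.012, 1.0, 0.003, -0.001]
wrist_force: [-0.4, 0.1, -0.1]
width: 0.0397
```

Run:
```python
from meas import *
s,p,ph=pose();print(p,np.degrees(ph),s['wrist_force'],s['width'],s['joint_velocities'].round(2),s['orientation'],s['joints'].round(2));rows([.602,.1105,.086],181.3,4)
im,d,K,T=shot('wrist','w5');w=cloud(d,K,T)
p=w[(w[...,2]>.077)&(w[...,2]<.09)&(abs(w[...,0]-.6)<.06)&(abs(w[...,1]-.11)<.1)];show('deck',p)
p=w[(w[...,2]>.1)&(w[...,2]<.116)&(abs(w[...,0]-.6)<.06)&(abs(w[...,1]-.111)<.012)];show('ridge',p)
```

```text
[0.59933157 0.10644628 0.16813085] 178.6480430188269 [-0.37175025  0.13759478 -0.06061685] 0.03967168231294236 [-0.    0.01  0.   -0.01 -0.01 -0.    0.  ] [ 1.17997718e-02  9.99925362e-01  3.10518028e-03 -6.26661739e-04] [-0.45  0.67  0.37  1.71 -0.32  0.82  1.62]
[-0.06, 0.1, 2.05, -0.012]
[-0.07, 0.1, 2.05, -0.012]
[-0.07, 0.1, 2.05, -0.012]
[-0.07, 0.1, 2.05, -0.012]
deck 26576 c [602.8 110.4] sz [ 96.8 168.7] a 1.35 z med/max 0.0831 0.0896 mean [0.5973 0.1108]
ridge 2421 c [602.1 110.4] sz [85.1 13.3] a 1.37 z med/max 0.1086 0.111 mean [0.5986 0.1102]
```

View pics/w5.png

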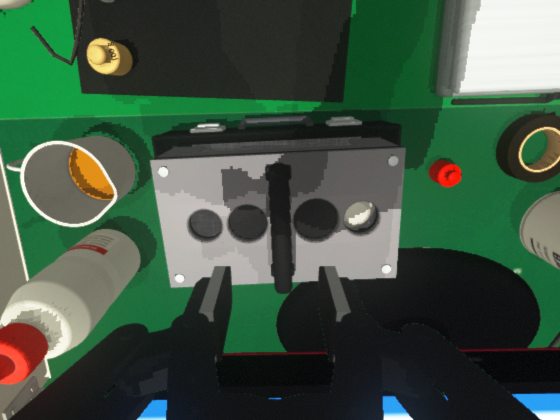

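Wrist view: the tray is empty, the ridge is at (280,225) and the brass stands upright on the mat at (108,55). I descend on the ridge.

>>> step_arm(
  commands=[
    [-0.2,0.3,1.0,-0.03,4.0],
    [-0.1,0.2,2.0,-0.015,4.0],
    [0,0,2.0,0,4.0],
    [0,0,2.0,0,4.0],
    [0,0,1.0,0,4.0],
    [0,0,0.2,0,4.0],
    [0,0,0,0,4.0],
    [0,0,0,0,4.0],
  ],
)

```text
clock: 17.95
ee_pos: [0.6, 0.1129, 0.0824]
orientation: [-0.014, 1.0, 0.003, -0.001]
wrist_force: [-0.1, 0.8, -0.3]
width: 0.0399
```

Run:
```python
from meas import *
s,p,ph=pose();print(p,np.degrees(ph),s['wrist_force'],s['width'],s['orientation']);rows([.602,.1105,.086],181.3,1)
```

```text
[0.59999645 0.11285033 0.08238944] -178.4320442984353 [-0.12127743  0.80819763 -0.28117382] 0.03988926285308922 [-0.01367913  0.99990063  0.00323145 -0.0010799 ]
[-0.19, -0.24, -0.36, -6.279]
```

>>> step_arm(
  commands=[
    [-0.2,-0.25,-0.3,0,4.0],
    [0,0,0,0,2.5],
    [0,0,0,0,1.5],
    [0,0,0,0,0.6],
    [0,0,0,0,0.6],
    [0,0,0,0,0.6],
    [0,0,0,0,0.6],
    [0,0,0,0,0.6],
  ],
  newtons=80,
)

```text
clock: 18.75
ee_pos: [0.604, 0.1102, 0.0884]
orientation: [-0.014, 1.0, 0.004, 0.001]
wrist_force: [-0.6, -0.5, -0.3]
width: 0.0102
```

Run:
```python
from meas import *
s,p,ph=pose();print(p,np.degrees(ph),s['wrist_force'],s['width'],s['orientation'])
```

```text
[0.60397342 0.11018058 0.08837218] -178.4277701903802 [-0.61525963 -0.4812533  -0.31633439] 0.010243428606285266 [-0.01372431  0.99989884  0.00351835  0.00125071]
```

>>> step_arm(
  commands=[
    [0,0,-0.5,0,0.6],
    [0,0,-1.0,0,0.6],
    [0,0,-1.5,0,0.6],
    [0,0,-1.5,0,0.6],
    [0,0,-2.0,0,0.6],
    [0,0,-1.5,0,0.6],
    [0,0,-0.5,0,0.6],
    [0,0,0,0,0.6],
  ],
)

```text
clock: 19.55
ee_pos: [0.6024, 0.1096, 0.1788]
orientation: [-0.014, 1.0, 0.004, 0.0]
wrist_force: [-0.1, 0.3, -2.9]
width: 0.0102
```

Run:
```python
from meas import *
s,p,ph=pose();print(p,np.degrees(ph),s['wrist_force'],s['moment'],s['width'],s['orientation'])
im,d,K,T=shot('wrist','w6')
w=cloud(d,K,T)
for n,c,z in(('brass',(.487,-.018),.032),('steel',(.437,-.017),.024)):show(n,blob(w,c,.02,z,.06))
```

```text
[0.60242807 0.1095733  0.1787833 ] -178.43955501346204 [-0.13559908  0.2904686  -2.85607083] [ 0.04421383 -0.00899592 -0.0840064 ] 0.01019543011776279 [-1.36171758e-02  9.99900970e-01  3.55271459e-03  1.67083170e-05]
brass 321 c [488.7 -15.6] sz [15.3 16.2] a 22.23 z med/max 0.0413 0.0435 mean [ 0.4883 -0.0164]
steel few
```

View pics/w6.png

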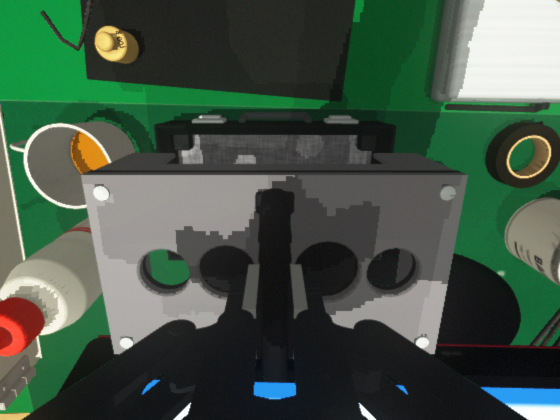

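Tray held level (2.9 N); brass is upright at (117,43). Space on the mat is tight, so I measure the mat's +y edge and the brass in this same frame.

Run:
```python
from meas import *
for t in('w5','w6'):
    im,d,K,T=load(t+'.npz');w=cloud(d,K,T)
    R=T[:3,:3];C=-R.T@T[:3,3]
    def onz(u,v,z):
        r=R.T@np.array([(u-K[0,2])/K[0,0],(v-K[1,2])/K[1,1],1]);return C+r*(z-C[2])/r[2]
    for v in(10,40,70,85):
        g=im[v,:,1].astype(int);e=[u for u in range(320,400) if g[u+2]-g[u-2]>25];print(t,v,'+y edge',onz(np.mean(e),v,.003)[:2].round(4) if e else g[320:400:4])
    for u in(130,200,280,330):
        g=im[:130,u,1].astype(int);e=[v for v in range(60,125) if g[v+2]-g[v-2]>20];print(t,u,'+x edge',onz(u,e[0]+.5,.003)[:2].round(4) if e else g[60:125:4])
    show('brass',blob(w,(.487,-.018),.02,.027,.06));show('knob',blob(w,(.487,-.018),.02,.0405,.06))
```

```text
w5 10 +y edge [0.4574 0.1704]
w5 40 +y edge [0.4786 0.1694]
w5 70 +y edge [0.501  0.1679]
w5 85 +y edge [0.5126 0.1676]
w5 130 +x edge [ 0.5149 -0.0118]
w5 200 +x edge [0.5179 0.0465]
w5 280 +x edge [0.522  0.1136]
w5 330 +x edge [0.5246 0.1558]
brass 958 c [488.1 -17.2] sz [24.4 24. ] a 87.34 z med/max 0.0309 0.0441 mean [ 0.4885 -0.0148]
knob 257 c [488.6 -16.6] sz [13.2 12.4] a 44.5 z med/max 0.0417 0.0441 mean [ 0.4883 -0.0167]
w6 10 +y edge [0.4556 0.1708]
w6 40 +y edge [0.4776 0.1693]
w6 70 +y edge [0.5007 0.1682]
w6 85 +y edge [0.5128 0.1675]
w6 130 +x edge [ 0.5148 -0.0157]
w6 200 +x edge [0.5181 0.0439]
w6 280 +x edge [0.522 0.113]
w6 330 +x edge [0.525  0.1568]
brass 919 c [488.2 -17.5] sz [23.6 24.8] a 2.5 z med/max 0.0309 0.0435 mean [ 0.4886 -0.0151]
knob 245 c [488.  -17.1] sz [12.9 12.5] a 78.16 z med/max 0.0416 0.0435 mean [ 0.4881 -0.0169]
```

>>> step_arm(
  commands=[
    [1.0,0,0,0.01,0.6],
    [2.0,-0.4,0,0.015,0.6],
    [2.5,-0.5,0,0.02,0.6],
    [2.5,-0.5,0,0.02,0.6],
    [2.5,-0.5,0,0.02,0.6],
    [2.0,-0.5,0,0,0.6],
    [0.8,0,0.5,0,0.6],
    [0,0,0.5,0,0.6],
  ],
)

```text
clock: 20.4
ee_pos: [0.4529, 0.0866, 0.1627]
orientation: [0.032, 0.999, 0.002, -0.008]
wrist_force: [0.5, 0.1, -2.8]
width: 0.0103
```

Run:
```python
from meas import *
s,p,ph=pose();print(p,np.degrees(ph),s['wrist_force'],s['width'],s['orientation'],s['joint_velocities'].round(2));rows([.466,.084,.09],176.7,4)
```

```text
[0.45287206 0.08655441 0.16265741] 176.31528438739755 [ 0.53871262  0.05190481 -2.82753612] 0.01028060189152644 [ 0.03216259  0.99944881  0.00200129 -0.00797789] [ 0.05  0.08 -0.06  0.06 -0.06 -0.15  0.05]
[-0.33, -0.04, 1.82, -0.002]
[-0.33, -0.04, 1.82, -0.002]
[-0.33, -0.04, 1.82, -0.002]
[-0.33, -0.04, 1.82, -0.002]
```

>>> step_arm(
  commands=[
    [-0.5,-0.1,1.0,0,0.6],
    [-0.5,-0.1,1.5,0,0.6],
    [-0.3,0,1.3,0,0.6],
    [0,0,0.5,0,0.6],
    [0,0,0,0,0.6],
    [0,0,0,0,0.6],
    [0,0,0,0,0.6],
    [0,0,0,0,0.6],
  ],
)

```text
clock: 21.2
ee_pos: [0.4684, 0.0833, 0.1146]
orientation: [0.033, 0.999, 0.001, -0.008]
wrist_force: [-0.8, -0.7, -2.1]
width: 0.0101
```

Run:
```python
from meas import *
s,p,ph=pose();print(p,np.degrees(ph),s['wrist_force'],s['width'],s['orientation'],s['joint_velocities'].round(2));rows([.466,.084,.066],176.7,3)
im,d,K,T=shot('wrist','w7');w=cloud(d,K,T)
z0=np.nanmedian(w[250:300,180:400,2]);print(z0)
p=w[(abs(w[...,2]-(p[2]-.0055))<.006)&(abs(w[...,0]-.46)<.07)&(abs(w[...,1]-.085)<.11)];show('deck',p)
show('brass',blob(w,(.487,-.018),.02,.027,.06));show('steel',blob(w,(.437,-.018),.02,.02,.06))
im,d,K,T=shot('scene','s7')
cv2.imwrite('pics/s7c.png',cv2.resize(im[200:360,180:460],None,fx=2.8,fy=2.8,interpolation=cv2.INTER_CUBIC))
```

```text
[0.46842557 0.0832669  0.11461547] 176.27191239739764 [-0.79559853 -0.7455228  -2.05085023] 0.010051781196531634 [ 0.0325352   0.9994412   0.00132621 -0.00754957] [-0.   -0.01  0.   -0.   -0.    0.   -0.  ]
[0.08, 0.02, 1.62, -0.002]
[0.08, 0.02, 1.62, -0.002]
[0.08, 0.02, 1.62, -0.002]
0.10834305465300031
deck 46094 c [466.8  82.8] sz [169.4  96.7] a 85.99 z med/max 0.1098 0.1151 mean [0.4526 0.0833]
brass 124 c [488.4  -4.2] sz [ 9.6 17.7] a 83.46 z med/max 0.0317 0.0599 mean [ 0.4884 -0.0035]
steel few
```

View pics/s7c.png

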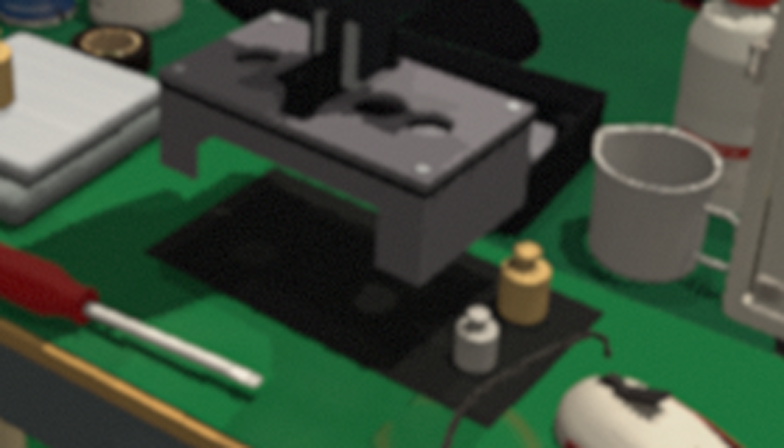

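>>> step_arm(
  commands=[
    [0.1,0.15,0.5,0,0.6],
    [0,0,1.0,0,0.6],
    [0,0,1.0,0,0.6],
    [0,0,1.0,0,0.6],
    [0,0,0.5,0,0.6],
    [0,0,0.3,0,0.6],
    [0,0,0,0,0.6],
    [0,0,0,0,0.6],
  ],
)

```text
clock: 22.1
ee_pos: [0.4664, 0.0853, 0.0674]
orientation: [0.032, 0.999, 0.001, -0.008]
wrist_force: [0.0, -0.2, -2.2]
width: 0.0101
```

Run:
```python
from meas import *
s,p,ph=pose();print(p,np.degrees(ph),s['wrist_force'],s['width']);rows([.466,.084,.066],176.7,1)
im,d,K,T=load('scene0.npz')
im,d,K,T=shot('scene','s8');w=cloud(d,K,T)
for n,c,z in(('brass',(.487,-.018),.03),('steel',(.437,-.018),.023)):show(n,blob(w,c,.016,z,.06))
```

```text
[0.46636277 0.08530278 0.06742412] 176.28398983566913 [ 0.00277773 -0.15945917 -2.18542605] 0.010103772932633476
[0.03, -0.13, 0.14, -0.007]
brass 69 c [487.9 -19. ] sz [10.9 15.7] a 6.37 z med/max 0.0385 0.0409 mean [ 0.4873 -0.0188]
steel 63 c [437.9 -17.5] sz [13.2 13.7] a 65.01 z med/max 0.0295 0.0325 mean [ 0.4375 -0.0179]
```

>>> step_arm(
  commands=[
    [0,-0.12,0.1,0,0.6],
    [0,0,0.2,0,0.6],
    [0,0,0.1,0,0.6],
    [0,0,0,0,0.6],
    [0,0,0,0,0.6],
    [0,0,0,0,0.6],
    [0,0,0,0,0.6],
    [0,0,0,0,0.6],
  ],
)

```text
clock: 22.95
ee_pos: [0.4669, 0.084, 0.0663]
orientation: [0.033, 0.999, 0.002, -0.006]
wrist_force: [0.2, 0.6, -0.9]
width: 0.01
```

>>> step_arm(
  commands=[
    [0,0,0.2,0,0.6],
    [0,0,0.2,0,0.6],
    [0,0,0,0,0.6],
    [0,0,0,0,1.5],
    [0,0,0,0,2.5],
    [0,0,0,0,3.5],
    [0,0,0,0,3.5],
    [0,0,0,0,3.5],
  ],
)

```text
clock: 23.75
ee_pos: [0.4672, 0.0842, 0.0658]
orientation: [0.033, 0.999, 0.004, -0.005]
wrist_force: [-0.1, 0.3, 0.0]
width: 0.0348
```

Run:
```python
from meas import *
rows([.437,.314,.166],91.3,12)
```

```text
[0.38, 1.89, -0.83, 0.124]
[0.61, 1.83, -0.83, 0.124]
[0.83, 1.75, -0.83, 0.124]
[1.04, 1.63, -0.83, 0.124]
[1.23, 1.49, -0.83, 0.124]
[1.4, 1.33, -0.83, 0.124]
[1.56, 1.14, -0.83, 0.124]
[1.69, 0.94, -0.83, 0.124]
[1.79, 0.73, -0.83, 0.124]
[1.87, 0.5, -0.83, 0.124]
[1.91, 0.27, -0.83, 0.124]
[1.93, 0.03, -0.83, 0.124]
```

>>> step_arm(
  commands=[
    [0,0,-1.5,0,5.0],
    [0,0,-3.0,0,5.0],
    [0,0,-3.0,0,5.0],
    [0.4,1.5,-2.0,0.12,5.0],
    [0.6,1.9,0,0.124,5.0],
    [0.8,1.8,0,0.124,5.0],
    [1.0,1.6,0,0.124,5.0],
    [1.2,1.5,0,0.124,5.0],
  ],
)

```text
clock: 24.55
ee_pos: [0.4566, 0.1755, 0.1647]
orientation: [0.349, 0.937, 0.001, -0.007]
wrist_force: [0.4, -0.6, 1.1]
width: 0.0498
```

Run:
```python
from meas import *
s,p,ph=pose();print(p,np.degrees(ph),s['joint_velocities'].round(2));rows([.437,.314,.15],91.3,7)
```

```text
[0.45658653 0.17549331 0.16469537] 139.19350416792773 [-0.63  0.15  0.41 -0.12 -0.34  0.18 -1.33]
[1.5, 1.31, 0.21, 0.119]
[1.65, 1.13, 0.21, 0.119]
[1.77, 0.92, 0.21, 0.119]
[1.87, 0.7, 0.21, 0.119]
[1.94, 0.48, 0.21, 0.119]
[1.98, 0.24, 0.21, 0.119]
[2.0, 0.0, 0.21, 0.119]
```

>>> step_arm(
  commands=[
    [1.5,1.3,0.2,0.12,5.0],
    [1.7,1.1,0.2,0.12,5.0],
    [1.8,0.9,0.2,0.12,5.0],
    [1.9,0.7,0.2,0.12,5.0],
    [1.9,0.4,0.2,0.12,5.0],
    [1.9,0.2,0.2,0.08,5.0],
    [0,0,0,0,5.0],
    [0,0,0,0,5.0],
  ],
)

```text
clock: 25.35
ee_pos: [0.4359, 0.3013, 0.1513]
orientation: [0.65, 0.76, -0.003, -0.008]
wrist_force: [-0.9, -0.7, 0.2]
width: 0.0504
```

Run:
```python
from meas import *
s,p,ph=pose();print(p,np.degrees(ph),s['orientation'],s['joint_velocities'].round(2))
im,d,K,T=shot('wrist','w9');w=cloud(d,K,T)
show('pan',blob(w,(.435,.314),.03,.055,.1));show('pan knob',blob(w,(.435,.314),.03,.08,.1))
pl=w[(abs(w[...,2]-.037)<.003)&(abs(w[...,0]-.455)<.08)&(abs(w[...,1]-.305)<.08)];show('platter',pl)
rows([.435,.314,.051],91.3,4)
```

```text
[0.43590946 0.30128112 0.15132353] 98.94381445484859 [ 0.64977685  0.76007995 -0.00300104 -0.00771378] [-0.01  0.01 -0.02 -0.01 -0.01  0.   -0.01]
pan 1742 c [438.2 314.7] sz [29.9 30.9] a 9.64 z med/max 0.0716 0.0876 mean [0.4377 0.318 ]
pan knob 543 c [438.1 314.7] sz [16.4 16.5] a 42.91 z med/max 0.0853 0.0876 mean [0.4379 0.3153]
platter 21515 c [457.8 305.1] sz [123.4 123.3] a 0.83 z med/max 0.0371 0.0399 mean [0.458  0.3108]
[0.31, 0.03, 2.51, 0.033]
[0.31, 0.02, 2.51, 0.033]
[0.31, 0.01, 2.51, 0.033]
[0.31, -0.0, 2.51, 0.033]
```

>>> step_arm(
  commands=[
    [0.7,0.2,1.0,0.07,5.0],
    [0.65,0.1,2.0,0.06,5.0],
    [0.1,0,2.5,0,5.0],
    [0,0,2.5,0,5.0],
    [0,0,1.5,0,5.0],
    [0,0,0.5,0,5.0],
    [0,0,0,0,5.0],
    [0,0,0,0,5.0],
  ],
)

```text
clock: 26.2
ee_pos: [0.4403, 0.3092, 0.0516]
orientation: [0.702, 0.712, -0.001, -0.007]
wrist_force: [0.3, 0.1, 0.2]
width: 0.0498
```

Run:
```python
from meas import *
s,p,ph=pose();print(p,np.degrees(ph),s['orientation'],s['wrist_force']);rows([.438,.3147,.051],91.3,1)
```

```text
[0.44025976 0.30918917 0.05156289] 90.8334281358016 [ 0.7019096   0.71222919 -0.0014584  -0.00709718] [0.27654333 0.0875179  0.16632685]
[0.55, -0.22, 0.06, -0.008]
```

>>> step_arm(
  commands=[
    [0.4,-0.2,0,0,5.0],
    [0.3,0,0,0,5.0],
    [0,0,0,0,4.0],
    [0,0,0,0,3.0],
    [0,0,0,0,2.4],
    [0,0,0,0,2.4],
    [0,0,0,0,2.4],
    [0,0,0,0,2.4],
  ],
  newtons=50,
)

```text
clock: 27.0
ee_pos: [0.4391, 0.3175, 0.0545]
orientation: [0.702, 0.713, 0.001, -0.007]
wrist_force: [-0.1, -1.0, 1.0]
width: 0.029
```

>>> step_arm(
  commands=[
    [0,0,-0.5,0,2.4],
    [0,0,-1.5,0,2.4],
    [0,0,-3.0,0,2.4],
    [0,0,-3.0,0,2.4],
    [0,0,-2.0,0,2.4],
    [-0.5,0.5,-1.0,0,2.4],
    [-1.5,1.5,0,0,2.4],
    [-2.5,1.5,0,0,2.4],
  ],
)

```text
clock: 27.8
ee_pos: [0.4742, 0.2739, 0.1714]
orientation: [0.699, 0.715, 0.0, -0.008]
wrist_force: [0.5, 0.1, -1.6]
width: 0.0286
```

Run:
```python
from meas import *
s,p,ph=pose();print(p,np.degrees(ph),s['orientation'],s['wrist_force'],s['width'],s['joint_velocities'].round(2));rows([.602,.065,.16],91.3,8)
```

```text
[0.47417026 0.27391397 0.17135967] 91.2846618873415 [ 6.99086977e-01  7.14988858e-01  5.24670801e-06 -8.26635161e-03] [ 0.47546627  0.10833405 -1.55664601] 0.028613081768614074 [ 0.57 -0.03 -0.04 -0.01  0.06 -0.01  0.5 ]
[-2.65, 1.54, 0.14, -0.0]
[-2.65, 1.54, 0.14, -0.0]
[-2.65, 1.54, 0.14, -0.0]
[-2.65, 1.54, 0.14, -0.0]
[-2.65, 1.54, 0.14, -0.0]
[-2.65, 1.54, 0.14, -0.0]
[-2.65, 1.54, 0.14, -0.0]
[-2.65, 1.54, 0.14, -0.0]
```

>>> step_arm(
  commands=[
    [-2.5,1.4,0,0,2.4],
    [-2.8,1.5,0,0,2.4],
    [-2.8,1.6,0,0,2.4],
    [-2.8,1.6,0,0,2.4],
    [-2.8,1.6,0.3,0,2.4],
    [-2.8,1.6,0.5,0,2.4],
    [-2.0,1.2,0.5,0,2.4],
    [-0.5,0.5,0,0,2.4],
  ],
)

```text
clock: 28.6
ee_pos: [0.5934, 0.0703, 0.1568]
orientation: [0.701, 0.713, -0.001, -0.006]
wrist_force: [-0.4, 0.7, -1.4]
width: 0.0291
```

>>> step_arm(
  commands=[
    [0,0,0.5,0,2.4],
    [0,0,1.0,0,2.4],
    [0,0,1.0,0,2.4],
    [0,0,0.5,0,2.4],
    [0,0,0,0,2.4],
    [0,0,0,0,2.4],
    [0,0,0,0,2.4],
    [0,0,0,0,2.4],
  ],
)

```text
clock: 29.4
ee_pos: [0.5904, 0.076, 0.1237]
orientation: [0.699, 0.715, -0.002, -0.009]
wrist_force: [0.9, -0.8, -3.1]
width: 0.0288
```

Run:
```python
from meas import *
s,p,ph=pose();print(p,np.degrees(ph),s['orientation'],s['wrist_force'],s['width'],s['joint_velocities'].round(2));rows([.6035,.0575,.03],91.3,4)
im,d,K,T=shot('wrist','w10');w=cloud(d,K,T)
q=w[(abs(w[...,2]-.043)<.004)&(abs(w[...,0]-.603)<.07)&(abs(w[...,1]-.11)<.11)];show('rim',q)
show('big knob',blob(w,(.601,.1675),.03,.06,.08));show('big',blob(w,(.601,.1675),.03,.04,.08))
cv2.imwrite('pics/w10c.png',cv2.resize(im[40:400,100:440],None,fx=1.6,fy=1.6))
```

```text
[0.59044284 0.07597047 0.12367164] 91.22367336719857 [ 0.69946298  0.71461474 -0.00173456 -0.0086206 ] [ 0.86752767 -0.82897651 -3.08199305] 0.02876573193678887 [-0.01 -0.    0.   -0.    0.    0.   -0.  ]
[-0.47, 0.32, 2.34, -0.0]
[-0.47, 0.32, 2.34, -0.0]
[-0.47, 0.32, 2.34, -0.0]
[-0.47, 0.32, 2.34, -0.0]
rim 7250 c [602.8 110.9] sz [119.5 190.3] a 1.28 z med/max 0.0421 0.047 mean [0.6048 0.1459]
big knob 1538 c [601.7 166.3] sz [22.9 22.9] a 26.5 z med/max 0.0694 0.0723 mean [0.6015 0.1664]
big 4189 c [601.9 166.5] sz [41.5 41.2] a 0.51 z med/max 0.0509 0.0723 mean [0.6011 0.1665]
```

View pics/w10c.png

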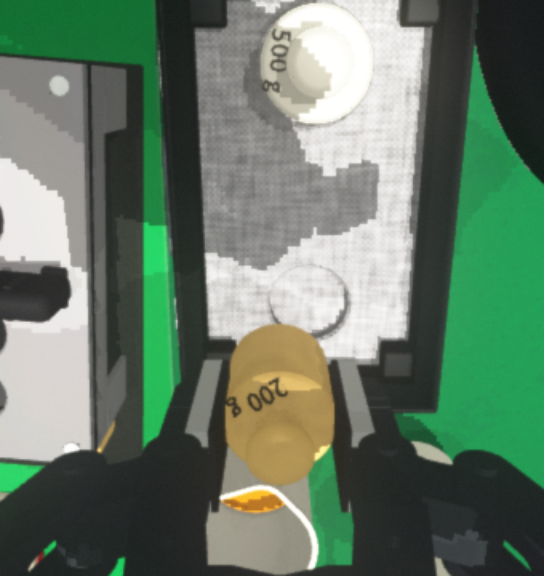

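The case centre is (0.6028, 0.1109). The open socket shows at crop (308,300), the 500 g weight at (315,62), and the tray stands on the mat at left. I check where the held weight sits relative to the TCP.

Run:
```python
from meas import *
im,d,K,T=load('w10.npz');w=cloud(d,K,T)
show('held top',blob(w,(.59,.073),.03,.143,.17));show('held',blob(w,(.59,.073),.017,.125,.17))
q=w[(abs(w[...,2]-.004)<.004)&(np.hypot(w[...,0]-.604,w[...,1]-.058)<.03)];show('socket floor',q)
```

```text
held top 5022 c [589.9  76.3] sz [57.3 26. ] a 1.11 z med/max 0.1552 0.17 mean [0.5906 0.0798]
held 5558 c [591.   75.7] sz [31.3 27.6] a 0.78 z med/max 0.1415 0.17 mean [0.59   0.0783]
socket floor 1597 c [604.6  57.3] sz [35.2 38.1] a 68.69 z med/max 0.0042 0.008 mean [0.6046 0.0566]
```

>>> step_arm(
  commands=[
    [-0.8,0.7,0.5,0,2.4],
    [-0.8,0.7,1.5,0,2.4],
    [-0.1,0.1,2.0,0,2.4],
    [0,0,2.0,0,2.4],
    [0,0,1.0,0,2.4],
    [0,0,0,0,2.4],
    [0,0,0,0,2.4],
    [0,0,0,0,2.4],
  ],
)

```text
clock: 30.25
ee_pos: [0.6095, 0.0534, 0.0483]
orientation: [0.701, 0.713, -0.001, -0.006]
wrist_force: [-0.6, 0.5, -1.9]
width: 0.029
```

Run:
```python
from meas import *
s,p,ph=pose();print(p,np.degrees(ph),s['orientation'],s['wrist_force'],s['width'],s['joint_velocities'].round(2));rows([.6045,.0595,.0225],91.3,1)
```

```text
[0.60953003 0.05339076 0.04828813] 91.00697199105689 [ 0.70083774  0.71329162 -0.00137024 -0.00629607] [-0.60203971  0.52269139 -1.92798898] 0.028997792533191572 [ 0.   -0.    0.01 -0.01  0.   -0.    0.  ]
[0.62, -0.49, 2.58, -0.005]
```

>>> step_arm(
  commands=[
    [0.3,-0.2,0.2,0,2.4],
    [0.2,-0.2,0.2,0,2.4],
    [0,0,0.2,0,2.4],
    [0,0,0,0,2.4],
    [0,0,0,0,2.4],
    [0,0,0,0,2.4],
    [0,0,0,0,2.4],
    [0,0,0,0,2.4],
  ],
)

```text
clock: 31.05
ee_pos: [0.6067, 0.0597, 0.0444]
orientation: [0.7, 0.714, 0.0, -0.005]
wrist_force: [0.5, -0.4, -1.6]
width: 0.0287
```

Run:
```python
from meas import *
s,p,ph=pose();print(p,np.degrees(ph),s['wrist_force']);rows([.6045,.0595,.0225],91.3,1)
im,d,K,T=shot('scene','s11');w=cloud(d,K,T)
show('held knob',w[(w[...,2]>.066)&(w[...,2]<.082)&(np.hypot(w[...,0]-.604,w[...,1]-.058)<.012)])
im,d,K,T=shot('wrist','w11')
cv2.imwrite('pics/w11c.png',cv2.resize(im[150:400,150:400],None,fx=2,fy=2))
```

```text
[0.60666814 0.059667   0.0444279 ] 91.09159797538753 [ 0.46752758 -0.3590252  -1.62813747]
[-0.01, -0.22, 2.19, -0.004]
held knob 20 c [608.8  50.7] sz [10.6  5.2] a 25.93 z med/max 0.0728 0.0746 mean [0.6078 0.0507]
```

View pics/w11c.png

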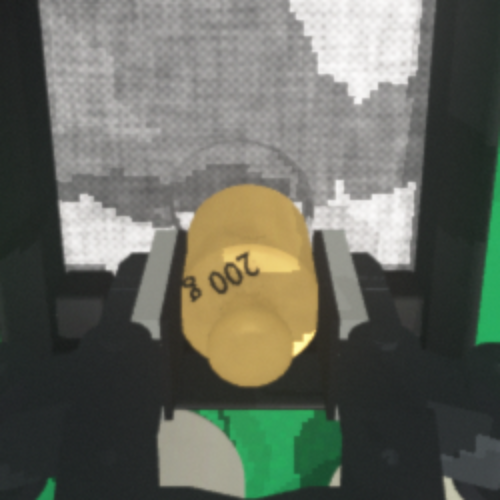

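Run:
```python
from meas import *
im,d,K,T=load('w11.npz')
for y in(.054,.056,.058,.06): print(y,proj((.606,y+.0155,.0269),K,T).round(1))
for y in(.056,.058,.06): print('socket rim far',y,proj((.6045,y+.0195,.012),K,T).round(1))
for x in(.602,.6045,.607): print('rim L/R',x,proj((x-.0195,.058,.012),K,T)[0].round(1),proj((x+.0195,.058,.012),K,T)[0].round(1), 'w', proj((x-.0155,.058,.045),K,T)[0].round(1),proj((x+.0155,.058,.045),K,T)[0].round(1))
```

```text
0.054 [272.8 245.3]
0.056 [272.9 241.7]
0.058 [272.9 238. ]
0.06 [273.  234.3]
socket rim far 0.056 [270.5 223.7]
socket rim far 0.058 [270.5 220.2]
socket rim far 0.06 [270.6 216.7]
rim L/R 0.602 230.5 300.6 w 230.1 296.6
rim L/R 0.6045 235.0 305.1 w 235.5 302.0
rim L/R 0.607 239.5 309.6 w 240.9 307.3
```

>>> step_arm(
  commands=[
    [0.2,-0.15,0.3,0,2.4],
    [0,0,0.7,0,2.4],
    [0,0,0.6,0,2.4],
    [0,0,0.2,0,2.4],
    [0,0,0,0,2.4],
    [0,0,0,0,2.4],
    [0,0,0,0,2.4],
    [0,0,0,0,2.4],
  ],
)

```text
clock: 31.95
ee_pos: [0.6045, 0.0618, 0.0242]
orientation: [0.7, 0.714, 0.0, -0.005]
wrist_force: [-0.1, 0.3, -1.6]
width: 0.0283
```

Run:
```python
from meas import *
s,p,ph=pose();print(p,np.degrees(ph),s['wrist_force'],s['orientation']);rows([.6045,.062,.0217],91.3,1)
```

```text
[0.60450067 0.0618065  0.0242023 ] 91.0798225600284 [-0.1422095   0.31693404 -1.6078709 ] [ 7.00392184e-01  7.13738324e-01  3.32407982e-05 -5.32852339e-03]
[0.02, 0.0, 0.25, -0.004]
```

>>> step_arm(
  commands=[
    [0,0,0.2,0,2.4],
    [0,0,0.1,0,2.4],
    [0,0,0.1,0,2.4],
    [0,0,0,0,2.4],
    [0,0,0,0,2.4],
    [0,0,0,0,2.4],
    [0,0,0,0,2.4],
    [0,0,0,0,2.4],
  ],
)

```text
clock: 32.75
ee_pos: [0.6051, 0.0617, 0.0215]
orientation: [0.7, 0.714, 0.001, -0.005]
wrist_force: [-0.3, 0.8, 1.2]
width: 0.0293
```

>>> step_arm(
  commands=[
    [0,0,0.1,0,2.8],
    [0,0,0,0,3.4],
    [0,0,0,0,3.8],
    [0,0,0,0,4.2],
    [0,0,0,0,4.4],
    [0,0,-2.0,0,4.4],
    [0,0,-3.5,0,4.4],
    [0,0,-3.5,0,5.5],
  ],
)

```text
clock: 33.55
ee_pos: [0.6026, 0.061, 0.1089]
orientation: [0.701, 0.714, -0.003, -0.008]
wrist_force: [-0.0, 0.1, -0.3]
width: 0.0549
```

>>> step_arm(
  commands=[
    [1.5,0,-1.0,0,5.5],
    [2.5,0,0,0,5.5],
    [2.5,0,0,0,5.5],
    [1.8,-0.1,0,0,5.5],
    [0.3,0,0,0,5.5],
    [0,0,0,0,5.5],
    [0,0,0,0,5.5],
    [0,0,0,0,5.5],
  ],
  newtons=70,
)

```text
clock: 34.35
ee_pos: [0.6043, 0.145, 0.1261]
orientation: [0.702, 0.712, 0.001, -0.003]
wrist_force: [-0.0, 1.1, -0.1]
width: 0.0548
```

Run:
```python
from meas import *
s,p,ph=pose();print(p,np.degrees(ph),s['wrist_force'],s['orientation'],s['width']);rows([.6025,.167,.022],91.3,4)
im,d,K,T=shot('wrist','w12',0);w=cloud(d,K,T)
show('big',blob(w,(.601,.1675),.025,.04,.08));show('pan',blob(w,(.604,.058),.02,.03,.08))
```

```text
[0.60425461 0.14502317 0.1260557 ] 90.75798084953102 [-0.04742974  1.13096874 -0.10457161] [ 7.02405768e-01  7.11768212e-01  5.85320915e-04 -3.43620695e-03] 0.05478567117073854
[0.55, -0.04, 2.6, -0.002]
[0.55, -0.04, 2.6, -0.002]
[0.55, -0.03, 2.6, -0.002]
[0.55, -0.03, 2.6, -0.002]
big 3156 c [601.5 166.7] sz [41.7 41.5] a 1.1 z med/max 0.0509 0.072 mean [0.6017 0.1701]
pan 1271 c [605.1  61.5] sz [27.  30.5] a 89.99 z med/max 0.0388 0.054 mean [0.6049 0.0638]
```

>>> step_arm(
  commands=[
    [1.0,-0.1,0,0,5.5],
    [0.9,-0.1,1.0,0,5.5],
    [0,0,2.0,0,5.5],
    [0,0,2.0,0,5.5],
    [0,0,1.5,0,5.5],
    [0,0,0,0,5.5],
    [0,0,0,0,5.5],
    [0,0,0,0,5.5],
  ],
)

```text
clock: 35.2
ee_pos: [0.6015, 0.167, 0.0569]
orientation: [0.703, 0.711, 0.001, -0.004]
wrist_force: [-0.4, 0.7, -0.3]
width: 0.055
```

Run:
```python
from meas import *
s,p,ph=pose();print(p,np.degrees(ph),s['wrist_force'],s['orientation'],s['width']);rows([.602,.1668,.022],91.3,1)
```

```text
[0.60149727 0.16702155 0.05693323] 90.68242398274334 [-0.36239341  0.73847987 -0.3176594 ] [ 0.70287271  0.71130471  0.00077906 -0.00386599] 0.05495797788134205
[-0.02, 0.05, 3.49, -0.011]
```

>>> step_arm(
  commands=[
    [0,0,1.0,0,5.5],
    [0,0,1.5,0,5.5],
    [0,0,0.6,0,5.5],
    [0,0,0,0,5.5],
    [0,0,0,0,5.0],
    [0,0,0,0,4.2],
    [0,0,0,0,3.6],
    [0,0,0,0,3.6],
  ],
  newtons=70,
)

```text
clock: 36.0
ee_pos: [0.6015, 0.1672, 0.025]
orientation: [0.703, 0.711, 0.001, -0.004]
wrist_force: [0.1, 0.2, -4.1]
width: 0.0391
```

>>> step_arm(
  commands=[
    [0,0,0,0,3.6],
    [0,0,0,0,3.6],
    [0,0,-0.4,0,3.6],
    [0,0,-1.0,0,3.6],
    [0,0,-1.0,0,3.6],
    [0,0,0,0,3.6],
    [0,0,0,0,3.6],
    [0,0,0,0,3.6],
  ],
)

```text
clock: 36.8
ee_pos: [0.601, 0.1673, 0.0503]
orientation: [0.703, 0.711, 0.001, -0.004]
wrist_force: [-0.3, 0.9, -5.2]
width: 0.0395
```

>>> step_arm(
  commands=[
    [0,0,-1.5,0,3.6],
    [0,0,-3.0,0,3.6],
    [0,0,-3.0,0,3.6],
    [1.0,-1.0,-0.5,0,3.6],
    [2.0,-2.0,0,0,3.6],
    [2.3,-2.3,0,0,3.6],
    [2.3,-2.4,0,0,3.6],
    [2.3,-2.4,0,0,3.6],
  ],
)

```text
clock: 37.6
ee_pos: [0.4958, 0.2642, 0.1353]
orientation: [0.706, 0.708, 0.0, -0.003]
wrist_force: [-0.5, 0.5, -4.6]
width: 0.0394
```

Run:
```python
from meas import *
s,p,ph=pose();print(p,np.degrees(ph),s['wrist_force'],s['orientation'],s['width'],s['joint_velocities'].round(2));rows([.4575,.305,.1],91.3,4)
```

```text
[0.49581054 0.26417683 0.13531342] 90.1304742280976 [-0.49146734  0.51542942 -4.56035179] [ 7.06293338e-01  7.07911363e-01  2.97824870e-04 -3.33675474e-03] 0.03937125218841738 [-0.68 -0.12  0.04  0.34 -0.09 -0.17 -0.41]
[1.02, -0.96, 0.88, -0.005]
[1.03, -0.95, 0.88, -0.005]
[1.03, -0.94, 0.88, -0.005]
[1.04, -0.94, 0.88, -0.005]
```

>>> step_arm(
  commands=[
    [1.2,-1.2,0.3,-0.01,3.6],
    [0.8,-0.7,1.0,0,3.6],
    [0.2,-0.2,1.2,0,3.6],
    [0,0,1.2,0,3.6],
    [0,0,0.5,0,3.6],
    [0,0,0,0,3.6],
    [0,0,0,0,3.6],
    [0,0,0,0,3.6],
  ],
)

```text
clock: 38.4
ee_pos: [0.4665, 0.2901, 0.0872]
orientation: [0.701, 0.713, -0.003, -0.006]
wrist_force: [-0.1, 0.6, -5.1]
width: 0.0397
```

Run:
```python
from meas import *
s,p,ph=pose();print(p,np.degrees(ph),s['wrist_force'],s['orientation'],s['width'],s['joint_velocities'].round(2));rows([.4575,.305,.058],91.3,1)
```

```text
[0.46648008 0.29005551 0.08721407] 90.93755648536388 [-0.12555508  0.64486405 -5.11784021] [ 0.70127214  0.7128629  -0.00278467 -0.00600989] 0.03972723186376962 [ 0.01  0.    0.01 -0.01  0.   -0.    0.  ]
[1.51, -0.87, 2.92, -0.006]
```

>>> step_arm(
  commands=[
    [0.8,-0.5,0,0,3.6],
    [0.6,-0.4,0.5,0,3.6],
    [0,0,1.0,0,3.6],
    [0,0,0.7,0,3.6],
    [0,0,0,0,3.6],
    [0,0,0,0,3.6],
    [0,0,0,0,3.6],
    [0,0,0,0,3.6],
  ],
)

```text
clock: 39.2
ee_pos: [0.4573, 0.3052, 0.0641]
orientation: [0.701, 0.713, -0.002, -0.006]
wrist_force: [-0.6, -1.0, -5.0]
width: 0.0396
```

Run:
```python
from meas import *
s,p,ph=pose();print(p,np.degrees(ph),s['wrist_force']);rows([.4575,.305,.058],91.3,1)
im,d,K,T=shot('wrist','w13',0);w=cloud(d,K,T)
pl=w[(abs(w[...,2]-.037)<.003)&(abs(w[...,0]-.455)<.08)&(abs(w[...,1]-.305)<.08)];show('platter',pl)
```

```text
[0.45729321 0.30524825 0.06414047] 90.90425795940037 [-0.62816804 -0.98499615 -5.0466559 ]
[-0.03, 0.02, 0.61, -0.007]
platter 30369 c [457.9 304.8] sz [123.2 123.8] a 0.75 z med/max 0.0371 0.0397 mean [0.4579 0.3312]
```

Centred to within 1 mm. I lower 6 mm.

>>> step_arm(
  commands=[
    [0,0,0.3,0,3.6],
    [0,0,0.2,0,3.6],
    [0,0,0.1,0,3.6],
    [0,0,0.1,0,3.6],
    [0,0,0,0,3.6],
    [0,0,0,0,3.6],
    [0,0,0,0,3.6],
    [0,0,0,0,3.6],
  ],
)

```text
clock: 40.05
ee_pos: [0.458, 0.3053, 0.058]
orientation: [0.702, 0.712, -0.001, -0.006]
wrist_force: [0.0, -0.4, -2.0]
width: 0.0396
```

>>> step_arm(
  commands=[
    [0,0,0.15,0,3.6],
    [0,0,0,0,3.6],
    [0,0,0,0,4.2],
    [0,0,0,0,4.8],
    [0,0,0,0,5.5],
    [0,0,0,0,5.5],
    [0,0,-2.0,0,5.5],
    [0,0,-3.0,0,5.5],
  ],
)

```text
clock: 40.85
ee_pos: [0.458, 0.3044, 0.1071]
orientation: [0.702, 0.712, -0.002, -0.006]
wrist_force: [0.1, -0.1, -0.1]
width: 0.055
```

>>> step_arm(
  commands=[
    [0,0,-3.0,0,5.5],
    [-1.0,0,-2.0,-0.07,5.0],
    [-1.8,0.2,0,-0.13,4.5],
    [-2.2,0.5,0,-0.13,4.0],
    [-2.4,0.7,0,-0.13,4.0],
    [-2.4,1.0,0,-0.13,4.0],
    [-2.2,1.2,0,-0.13,4.0],
    [-2.0,1.3,0,-0.13,4.0],
  ],
)

```text
clock: 41.65
ee_pos: [0.5556, 0.2028, 0.1616]
orientation: [0.328, 0.945, 0.003, -0.005]
wrist_force: [-0.9, 1.5, 0.1]
width: 0.0402
```

Run:
```python
from meas import *
s,p,ph=pose();print(p,np.degrees(ph),s['wrist_force'],s['orientation'],s['width'],s['joint_velocities'].round(2));rows([.465,.084,.14],176.3,6)
```

```text
[0.55556132 0.20278199 0.16157551] 141.7434443617467 [-0.88592061  1.52630436  0.07629953] [ 0.32768629  0.94476953  0.0031374  -0.00473168] 0.040214913400184266 [ 0.57  0.16 -0.42 -0.58  0.34  0.2   1.15]
[-0.04, -2.49, 0.36, -0.101]
[0.21, -2.48, 0.36, -0.101]
[0.46, -2.45, 0.36, -0.101]
[0.7, -2.39, 0.36, -0.101]
[0.94, -2.31, 0.36, -0.101]
[1.16, -2.2, 0.36, -0.101]
```

>>> step_arm(
  commands=[
    [0.4,-2.2,0,-0.1,4.0],
    [0.4,-2.5,0,-0.1,4.0],
    [0.6,-2.5,0.3,-0.1,4.0],
    [0.8,-2.4,0.3,-0.1,4.0],
    [1.0,-2.2,0.3,-0.1,4.0],
    [1.0,-1.3,0,-0.06,4.0],
    [0,0,0,0,4.0],
    [0,0,0,0,4.0],
  ],
)

```text
clock: 42.45
ee_pos: [0.4662, 0.0922, 0.1522]
orientation: [0.045, 0.999, 0.004, 0.001]
wrist_force: [1.0, 0.0, -0.6]
width: 0.04
```

Run:
```python
from meas import *
s,p,ph=pose();print(p,np.degrees(ph),s['wrist_force'],s['orientation'],s['width'],s['joint_velocities'].round(2))
im,d,K,T=shot('wrist','w14',0);w=cloud(d,K,T)
q=w[(abs(w[...,2]-.06)<.005)&(abs(w[...,0]-.46)<.07)&(abs(w[...,1]-.085)<.11)];show('deck',q)
q=w[(w[...,2]>.077)&(w[...,2]<.094)&(abs(w[...,0]-.46)<.07)&(abs(w[...,1]-.085)<.02)];show('ridge',q)
rows([.466,.084,.066],176.3,1)
im,d,K,T=shot('scene','s14',0);w=cloud(d,K,T)
show('big',blob(w,(.4575,.305),.026,.06,.12))
for n,c,z in(('brass',(.487,-.018),.03),('steel',(.437,-.018),.023)):show(n,blob(w,c,.016,z,.06))
```

```text
[0.46618662 0.09223471 0.15220768] 174.86574414250734 [ 0.95069094  0.04457826 -0.55532714] [0.04478518 0.99898811 0.00393264 0.00125267] 0.03999965911325645 [ 0.   -0.01  0.01  0.01 -0.    0.    0.01]
deck 25179 c [465.5  83.9] sz [169.1  96.8] a 86.11 z med/max 0.0601 0.065 mean [0.4609 0.084 ]
ridge 2334 c [464.7  84. ] sz [13.3 85. ] a 86.07 z med/max 0.0856 0.0885 mean [0.4615 0.0844]
[-0.05, -0.83, 8.62, -0.025]
big 579 c [457.5 301. ] sz [38.7 41.8] a 50.97 z med/max 0.0797 0.1021 mean [0.4527 0.2966]
brass 78 c [488.2 -15.1] sz [12.8 26.1] a 2.8 z med/max 0.0387 0.0566 mean [ 0.4871 -0.0179]
steel 65 c [437.5 -18.8] sz [14.2 13. ] a 41.93 z med/max 0.0294 0.0322 mean [ 0.4373 -0.0183]
```

>>> step_arm(
  commands=[
    [0,-0.4,1.0,-0.02,4.0],
    [0,-0.35,2.0,0,4.0],
    [0,0,2.0,0,4.0],
    [0,0,2.0,0,4.0],
    [0,0,1.0,0,4.0],
    [0,0,0.2,0,4.0],
    [0,0,0,0,4.0],
    [0,0,0,0,4.0],
  ],
)

```text
clock: 43.35
ee_pos: [0.4743, 0.0924, 0.0678]
orientation: [0.032, 0.999, 0.005, 0.006]
wrist_force: [-0.1, 1.1, -0.1]
width: 0.0401
```

Run:
```python
from meas import *
s,p,ph=pose();print(p,np.degrees(ph),s['wrist_force'],s['orientation']);rows([.465,.084,.0655],176.1,1)
```

```text
[0.47426353 0.09236104 0.06776322] 176.38311418730592 [-0.08937024  1.14775708 -0.07387119] [0.03152729 0.99947264 0.0048299  0.00609529]
[0.87, -0.89, 0.23, 0.005]
```

>>> step_arm(
  commands=[
    [0.4,-0.4,0.1,0,4.0],
    [0.4,-0.4,0.1,0,4.0],
    [0,0,0,0,4.0],
    [0,0,0,0,3.0],
    [0,0,0,0,2.0],
    [0,0,0,0,0.6],
    [0,0,0,0,0.6],
    [0,0,0,0,0.6],
  ],
  newtons=80,
)

```text
clock: 44.15
ee_pos: [0.4662, 0.0842, 0.068]
orientation: [0.032, 0.999, 0.005, 0.008]
wrist_force: [0.0, 0.6, 0.8]
width: 0.01
```

Run:
```python
from meas import *
s,p,ph=pose();print(p,np.degrees(ph),s['wrist_force'],s['orientation'],s['width'])
```

```text
[0.46617916 0.08418832 0.06804589] 176.32524474177495 [0.00235404 0.55216405 0.84658839] [0.0320172  0.99944068 0.005365   0.00802739] 0.00999243156233767
```

>>> step_arm(
  commands=[
    [0,0,-0.5,0,0.6],
    [0,0,-1.5,0,0.6],
    [0,0,-2.0,0,0.6],
    [0,0,-2.0,0,0.6],
    [0,0,-2.0,0,0.6],
    [0,0,-0.5,0,0.6],
    [-0.5,0.1,0,-0.02,0.6],
    [-1.5,0.3,0,-0.02,0.6],
  ],
)

```text
clock: 44.95
ee_pos: [0.4816, 0.0868, 0.155]
orientation: [0.01, 1.0, 0.005, 0.004]
wrist_force: [0.6, 0.2, -1.7]
width: 0.0103
```

>>> step_arm(
  commands=[
    [-2.0,0.3,0,-0.02,0.6],
    [-2.0,0.4,0,-0.02,0.6],
    [-2.0,0.4,0,0,0.6],
    [-2.0,0.4,0,0,0.6],
    [-1.5,0.2,0,0,0.6],
    [-0.5,0,0,0,0.6],
    [0,0,0,0,0.6],
    [0,0,0,0,0.6],
  ],
)

```text
clock: 45.75
ee_pos: [0.5832, 0.1061, 0.1458]
orientation: [-0.015, 1.0, 0.004, -0.002]
wrist_force: [-0.0, 0.3, -1.9]
width: 0.01
```

Run:
```python
from meas import *
s,p,ph=pose();print(p,np.degrees(ph),s['wrist_force'],s['orientation'],s['joint_velocities'].round(2));rows([.604,.111,.13],-178.5 if ph<0 else 181.5,4)
im,d,K,T=shot('wrist','w15',0);w=cloud(d,K,T)
q=w[(abs(w[...,2]-(p[2]-.008))<.006)&(abs(w[...,0]-p[0])<.07)&(abs(w[...,1]-p[1])<.11)];show('deck',q)
n=np.linalg.svd(q-q.mean(0),full_matrices=0)[2][2];print('normal',n.round(4))
```

```text
[0.58316056 0.10612481 0.14579808] -178.32398720932918 [-0.02961363  0.26316082 -1.92350329] [-0.01461828  0.99988331  0.00406287 -0.00177748] [ 0.    0.01 -0.    0.01 -0.   -0.    0.01]
[-0.52, 0.11, 0.39, 0.001]
[-0.52, 0.11, 0.39, 0.001]
[-0.52, 0.11, 0.39, 0.001]
[-0.52, 0.11, 0.39, 0.001]
deck 45295 c [582.1 105.5] sz [ 97.3 169.4] a 1.48 z med/max 0.1382 0.1437 mean [0.5681 0.1048]
normal [ 0.0261 -0.0017  0.9997]
```

>>> step_arm(
  commands=[
    [-0.9,0.25,0.2,0,0.6],
    [-0.9,0.2,0.6,0,0.6],
    [0,0,0.8,0,0.6],
    [0,0,0.5,0,0.6],
    [0,0,0,0,0.6],
    [0,0,0,0,0.6],
    [0,0,0,0,0.6],
    [0,0,0,0,0.6],
  ],
)

```text
clock: 46.6
ee_pos: [0.6001, 0.1116, 0.1226]
orientation: [-0.015, 1.0, 0.004, -0.003]
wrist_force: [-0.3, 0.0, -2.5]
width: 0.0099
```

Run:
```python
from meas import *
s,p,ph=pose();print(p,np.degrees(ph),s['wrist_force'],s['orientation']);rows([.6045,.1115,.115],-178.5,1)
im,d,K,T=shot('wrist','w16',0);w=cloud(d,K,T)
q=w[(abs(w[...,2]-(p[2]-.008))<.006)&(abs(w[...,0]-p[0])<.07)&(abs(w[...,1]-p[1])<.11)];show('deck',q)
n=np.linalg.svd(q-q.mean(0),full_matrices=0)[2][2];print('normal',n.round(4))
```

```text
[0.60011536 0.11161238 0.12256708] -178.32444743845488 [-0.34805944  0.04264115 -2.51822302] [-0.01460857  0.99987992  0.00415629 -0.00307664]
[-0.44, -0.02, 0.76, 0.003]
deck 45310 c [598.6 111. ] sz [ 96.4 169.7] a 1.73 z med/max 0.115 0.1205 mean [0.585  0.1103]
normal [ 0.0286 -0.0019  0.9996]
```

>>> step_arm(
  commands=[
    [-0.4,0,0,0.007,0.6],
    [-0.1,0,0.3,0,0.6],
    [0,0,0.3,0,0.6],
    [0,0,0.1,0,0.6],
    [0,0,0,0,0.6],
    [0,0,0,0,0.6],
    [0,0,0,0,0.6],
    [0,0,0,0,0.6],
  ],
)

```text
clock: 47.45
ee_pos: [0.6058, 0.1119, 0.1154]
orientation: [-0.011, 1.0, 0.004, -0.003]
wrist_force: [-0.0, 0.7, -2.2]
width: 0.0099
```

Run:
```python
from meas import *
s,p,ph=pose();print(p,np.degrees(ph),s['wrist_force'],s['orientation']);rows([.605,.1115,.105],-178.7,1)
im,d,K,T=shot('wrist','w17',0);w=cloud(d,K,T)
q=w[(abs(w[...,2]-(p[2]-.008))<.006)&(abs(w[...,0]-p[0])<.07)&(abs(w[...,1]-p[1])<.11)];show('deck',q)
q=w[(abs(w[...,2]-.043)<.004)&(abs(w[...,0]-.603)<.07)&(abs(w[...,1]-.11)<.11)];show('rim',q)
cv2.imwrite('pics/w17c.png',im[100:420])
```

```text
[0.60575863 0.11187054 0.11537431] -178.76412037297843 [-0.04684544  0.666917   -2.18696728] [-0.01077341  0.99992926  0.00426551 -0.00268484]
[0.08, -0.04, 1.04, -0.001]
deck 45299 c [604.3 111.3] sz [ 96.5 169.1] a 1.18 z med/max 0.1078 0.1133 mean [0.5907 0.1106]
rim 3031 c [551.4 109.3] sz [ 17.1 189.6] a 1.59 z med/max 0.0423 0.0449 mean [0.5467 0.108 ]
```

View pics/w17c.png

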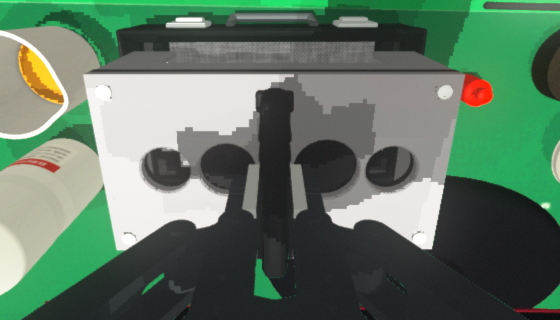

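The tray is aligned over the case to about 1 mm, with the larger pocket toward +y. I lower it, watching the force.

>>> step_arm(
  commands=[
    [0,0,0.3,0,0.6],
    [0,0,0.4,0,0.6],
    [0,0,0.4,0,0.6],
    [0,0,0.3,0,0.6],
    [0,0,0,0,0.6],
    [0,0,0,0,0.6],
    [0,0,0,0,0.6],
    [0,0,0,0,0.6],
  ],
)

```text
clock: 48.3
ee_pos: [0.6055, 0.112, 0.0998]
orientation: [-0.011, 1.0, 0.004, -0.003]
wrist_force: [0.7, -0.3, -1.5]
width: 0.0103
```

>>> step_arm(
  commands=[
    [0,0,0.3,0,0.6],
    [0,0,0.3,0,0.6],
    [0,0,0.2,0,0.6],
    [0,0,0,0,0.6],
    [0,0,0,0,0.6],
    [0,0,0,0,0.6],
    [0,0,0,0,0.6],
    [0,0,0,0,0.6],
  ],
)

```text
clock: 49.1
ee_pos: [0.606, 0.1122, 0.092]
orientation: [-0.011, 1.0, 0.004, -0.002]
wrist_force: [-0.2, -0.1, -1.8]
width: 0.0101
```

>>> step_arm(
  commands=[
    [0,0,0.3,0,0.6],
    [0,0,0.2,0,0.6],
    [0,0,0.2,0,0.6],
    [0,0,0,0,0.6],
    [0,0,0,0,0.6],
    [0,0,0,0,0.6],
    [0,0,0,0,0.6],
    [0,0,0,0,0.6],
  ],
)

```text
clock: 49.9
ee_pos: [0.6063, 0.1123, 0.0919]
orientation: [-0.011, 1.0, 0.006, -0.001]
wrist_force: [-0.2, 0.3, 1.8]
width: 0.0101
```

Run:
```python
from meas import *
s,p,ph=pose();print(p,np.degrees(ph),s['wrist_force'],s['orientation'])
im,d,K,T=shot('wrist','w18',0);w=cloud(d,K,T)
q=w[(abs(w[...,2]-.083)<.008)&(abs(w[...,0]-p[0])<.07)&(abs(w[...,1]-p[1])<.11)];show('deck',q)
n=np.linalg.svd(q-q.mean(0),full_matrices=0)[2][2];print('normal',n.round(4))
```

```text
[0.60626564 0.11231787 0.0918602 ] -178.77057398535067 [-0.21822045  0.29719564  1.83571528] [-0.01072107  0.99992413  0.00592562 -0.00129232]
deck 46047 c [605.  111.6] sz [ 96.9 169.1] a 1.14 z med/max 0.0842 0.0909 mean [0.5911 0.1108]
normal [ 0.0213 -0.0011  0.9998]
```

>>> step_arm(
  commands=[
    [0,0,0.1,0,0.6],
    [0,0,0,0,1.4],
    [0,0,0,0,2.2],
    [0,0,0,0,3.0],
    [0,0,0,0,4.0],
    [0,0,-2.0,0,4.0],
    [0,0,-3.0,0,4.0],
    [0,0,-3.0,0,4.0],
  ],
)

```text
clock: 50.75
ee_pos: [0.6032, 0.1109, 0.1683]
orientation: [-0.011, 1.0, 0.005, -0.007]
wrist_force: [-0.1, 0.4, 0.1]
width: 0.0403
```

Run:
```python
from meas import *
s,p,ph=pose();print(p,np.degrees(ph),s['wrist_force'],s['joint_velocities'].round(2))
im,d,K,T=shot('wrist','w19',0);w=cloud(d,K,T)
q=w[(abs(w[...,2]-.083)<.006)&(abs(w[...,0]-p[0])<.07)&(abs(w[...,1]-p[1])<.11)];show('deck',q)
n=np.linalg.svd(q-q.mean(0),full_matrices=0)[2][2];print('normal',n.round(4))
for sx in(-.04,.04):
  for sy in(-.075,.075):
    b=blob(w,(.603+sx,.111+sy),.008,.07,.1);print(sx,sy,len(b),np.median(b[:,2]).round(4) if len(b) else '')
rows([.437,-.0175,.13],91,12)
```

```text
[0.60315281 0.11088579 0.16828441] -178.78128975514178 [-0.11054698  0.42622259  0.08427195] [-0.11 -0.36  0.19 -0.25  0.19  0.62 -0.15]
deck 26914 c [604.2 111.8] sz [ 96.8 168.7] a 1.13 z med/max 0.0831 0.0884 mean [0.599  0.1113]
normal [1.7e-03 8.0e-04 1.0e+00]
-0.04 -0.075 465 0.0833
-0.04 0.075 444 0.0834
0.04 -0.075 334 0.0834
0.04 0.075 326 0.0834
[1.43, -1.04, 0.36, -0.392]
[1.72, -0.41, 0.36, -0.392]
[1.75, 0.28, 0.36, -0.392]
[1.51, 0.92, 0.36, -0.392]
[1.04, 1.43, 0.36, -0.392]
[0.42, 1.72, 0.36, -0.392]
[-0.27, 1.75, 0.36, -0.392]
[-0.92, 1.51, 0.36, -0.392]
[-1.43, 1.04, 0.36, -0.392]
[-1.72, 0.42, 0.36, -0.392]
[-1.75, -0.27, 0.36, -0.392]
[-1.51, -0.92, 0.36, -0.392]
```

The tray is fully home (all four corners at 83.3–83.4 mm, level). Next is the steel weight.

Run:
```python
from meas import *
rows([.4375,-.018,.13],-269,12)
```

```text
[1.43, -1.05, 0.36, 0.131]
[1.28, -1.22, 0.36, 0.131]
[1.11, -1.38, 0.36, 0.131]
[0.92, -1.51, 0.36, 0.131]
[0.71, -1.62, 0.36, 0.131]
[0.5, -1.7, 0.36, 0.131]
[0.27, -1.75, 0.36, 0.131]
[0.04, -1.77, 0.36, 0.131]
[-0.19, -1.76, 0.36, 0.131]
[-0.42, -1.72, 0.36, 0.131]
[-0.64, -1.65, 0.36, 0.131]
[-0.85, -1.55, 0.36, 0.131]
```

>>> step_arm(
  commands=[
    [1.4,-1.0,0,0.13,3.4],
    [1.3,-1.2,0,0.13,3.4],
    [1.1,-1.4,0.2,0.13,3.4],
    [0.9,-1.5,0.4,0.13,3.4],
    [0.7,-1.6,0.4,0.13,3.4],
    [0.5,-1.7,0.4,0.13,3.4],
    [0.3,-1.7,0.4,0.13,3.4],
    [0,-1.8,0.4,0.13,3.4],
  ],
)

```text
clock: 51.6
ee_pos: [0.4949, 0.0266, 0.1525]
orientation: [0.504, 0.864, 0.008, -0.0]
wrist_force: [-0.2, -0.2, -0.7]
width: 0.0339
```

Run:
```python
from meas import *
s,p,ph=pose();print(p,np.degrees(ph),s['joint_velocities'].round(2));rows([.4375,-.018,.12],91,5)
```

```text
[0.49490767 0.02659458 0.1525482 ] 119.46204346338311 [-0.03 -0.02  0.29  0.44 -0.41 -0.22 -0.67]
[-0.21, -1.44, 0.65, 0.099]
[-0.35, -1.41, 0.65, 0.099]
[-0.49, -1.37, 0.65, 0.099]
[-0.62, -1.31, 0.65, 0.099]
[-0.75, -1.24, 0.65, 0.099]
```

>>> step_arm(
  commands=[
    [-0.2,-1.4,0.5,0.1,3.4],
    [-0.4,-1.4,0.6,0.1,3.4],
    [-0.5,-1.3,0.6,0.1,3.4],
    [-0.6,-0.8,0.6,0.08,3.4],
    [-0.5,-0.2,0.3,0,3.4],
    [0,0,0,0,3.4],
    [0,0,0,0,3.4],
    [0,0,0,0,3.4],
  ],
)

```text
clock: 52.4
ee_pos: [0.4517, -0.0149, 0.1247]
orientation: [0.664, 0.748, 0.008, -0.001]
wrist_force: [-0.5, -0.2, -0.1]
width: 0.0342
```

Run:
```python
from meas import *
s,p,ph=pose();print(p,np.degrees(ph),s['orientation'])
im,d,K,T=shot('wrist','w20',0);w=cloud(d,K,T)
show('steel',blob(w,(.437,-.018),.016,.022,.06));show('brass',blob(w,(.488,-.017),.016,.03,.06))
rows([.4375,-.018,.015],91,1)
```

```text
[ 0.45165842 -0.01486994  0.12470323] 96.79955291569794 [ 0.66393161  0.7477522   0.00779633 -0.00082869]
steel 537 c [438.2 -17. ] sz [19.5 19.1] a 2.46 z med/max 0.0246 0.0342 mean [ 0.4382 -0.0158]
brass 603 c [488.  -17.5] sz [22.5 22.8] a 16.03 z med/max 0.0317 0.0432 mean [ 0.4872 -0.0158]
[-0.15, -1.46, 10.97, 0.101]
```

>>> step_arm(
  commands=[
    [-0.1,-0.6,1.0,0.06,3.2],
    [-0.1,-0.5,2.0,0.04,3.2],
    [0,-0.1,2.0,0,3.2],
    [0,0,1.5,0,3.2],
    [0,0,0.5,0,3.2],
    [0,0,0,0,3.2],
    [0,0,0,0,3.2],
    [0,0,0,0,3.2],
  ],
)

```text
clock: 53.25
ee_pos: [0.4459, -0.0149, 0.0547]
orientation: [0.699, 0.715, 0.011, 0.002]
wrist_force: [0.2, 0.9, 0.0]
width: 0.0319
```

Run:
```python
from meas import *
s,p,ph=pose();print(p,np.degrees(ph),s['orientation'])
rows([.438,-.017,.0115],91,1)
```

```text
[ 0.44589255 -0.01490243  0.05472715] 91.31951365934283 [0.6989166  0.71511304 0.01123467 0.00164243]
[-0.19, -0.79, 4.32, 0.006]
```

>>> step_arm(
  commands=[
    [-0.1,-0.5,0,0,3.2],
    [-0.1,-0.4,0.3,0,3.2],
    [0,0,1.0,0,3.2],
    [0,0,0.5,0,3.2],
    [0,0,0,0,3.2],
    [0,0,0,0,3.2],
    [0,0,0,0,3.2],
    [0,0,0,0,3.2],
  ],
)

```text
clock: 54.05
ee_pos: [0.437, -0.0174, 0.0379]
orientation: [0.699, 0.715, 0.012, 0.003]
wrist_force: [0.5, 0.2, 0.3]
width: 0.0323
```

Run:
```python
from meas import *
s,p,ph=pose();print(p,np.degrees(ph),s['orientation'])
rows([.438,-.017,.0115],91,1)
```

```text
[ 0.4369836  -0.01737022  0.03790577] 91.34543264292907 [0.69874981 0.71525351 0.01230829 0.00310265]
[0.03, 0.1, 2.64, 0.006]
```

>>> step_arm(
  commands=[
    [0,0.1,0.6,0,3.2],
    [0,0,1.0,0,3.2],
    [0,0,0.6,0,3.2],
    [0,0,0.3,0,3.2],
    [0,0,0,0,3.2],
    [0,0,0,0,3.2],
    [0,0,0,0,3.2],
    [0,0,0,0,3.2],
  ],
)

```text
clock: 54.85
ee_pos: [0.4423, -0.0174, 0.0146]
orientation: [0.698, 0.716, 0.011, 0.003]
wrist_force: [-0.0, 0.6, 0.5]
width: 0.0319
```

>>> step_arm(
  commands=[
    [0,-0.3,0.2,0,3.2],
    [0,-0.1,0.2,0,3.2],
    [0,0,0,0,2.8],
    [0,0,0,0,2.0],
    [0,0,0,0,1.4],
    [0,0,0,0,1.4],
    [0,0,0,0,1.4],
    [0,0,0,0,1.4],
  ],
  newtons=35,
)

```text
clock: 55.65
ee_pos: [0.4403, -0.0175, 0.0132]
orientation: [0.698, 0.716, 0.009, 0.001]
wrist_force: [0.1, -0.3, 1.8]
width: 0.0181
```

>>> step_arm(
  commands=[
    [0,0,-1.0,0,1.4],
    [0,0,-3.0,0,1.4],
    [0,0,-4.0,0,1.4],
    [0,0,-4.0,0,1.4],
    [1.0,1.0,-1.5,0,1.4],
    [1.5,2.0,0,0,1.4],
    [1.5,2.5,0,0,1.4],
    [1.5,2.5,0,0,1.4],
  ],
)

```text
clock: 56.45
ee_pos: [0.5151, 0.0367, 0.1549]
orientation: [0.701, 0.713, 0.007, -0.002]
wrist_force: [-0.3, -0.2, -0.2]
width: 0.0179
```

Run:
```python
from meas import *
s,p,ph=pose();print(p,np.degrees(ph),s['orientation'],s['width'],s['joint_velocities'].round(2))
rows([.6045,.0885,.14],91.2,4)
```

```text
[0.51511662 0.03671741 0.15488163] 90.91692566931349 [ 0.70142461  0.71270407  0.00732228 -0.00167812] 0.017856903498813814 [-0.18  0.31  0.04 -0.68  0.03  0.42 -0.46]
[1.26, 2.26, 0.37, -0.001]
[1.26, 2.26, 0.37, -0.001]
[1.25, 2.26, 0.37, -0.001]
[1.25, 2.26, 0.37, -0.001]
```

>>> step_arm(
  commands=[
    [1.4,2.3,0,0,1.4],
    [1.3,2.0,0,0,1.4],
    [1.0,1.8,0.3,0,1.4],
    [0.5,0.8,0.5,0,1.4],
    [0,0,0.3,0,1.4],
    [0,0,0,0,1.4],
    [0,0,0,0,1.4],
    [0,0,0,0,1.4],
  ],
)

```text
clock: 57.25
ee_pos: [0.5845, 0.0837, 0.1424]
orientation: [0.7, 0.714, 0.006, -0.003]
wrist_force: [-0.4, -0.2, 0.5]
width: 0.0178
```

Run:
```python
from meas import *
s,p,ph=pose();print(p,np.degrees(ph),s['orientation'],s['width'],s['joint_velocities'].round(2))
rows([.6045,.0885,.1],91.2,1)
im,d,K,T=shot('wrist','w21',0);w=cloud(d,K,T)
q=w[(w[...,2]>.1)&(w[...,2]<.116)&(abs(w[...,0]-.604)<.06)&(abs(w[...,1]-.111)<.012)];show('ridge',q)
q=w[(abs(w[...,2]-.083)<.004)&(abs(w[...,0]-.6)<.07)&(abs(w[...,1]-.11)<.11)];show('deck',q)
```

```text
[0.58448934 0.0837288  0.14236262] 91.10855682273795 [ 0.70022741  0.71388939  0.00587862 -0.00299134] 0.017830658336936662 [ 0.   -0.01  0.    0.02  0.   -0.    0.  ]
[0.44, 2.01, 4.24, -0.002]
ridge 3699 c [604.1 112.1] sz [85.2 13.8] a 1.15 z med/max 0.1085 0.1112 mean [0.6039 0.1134]
deck 30199 c [604.3 111.7] sz [ 96.6 168.5] a 1.18 z med/max 0.0832 0.087 mean [0.6059 0.1344]
```

>>> step_arm(
  commands=[
    [0.2,0.9,0.3,0,1.4],
    [0.2,0.8,0.8,0,1.4],
    [0,0.1,1.0,0,1.4],
    [0,0,0.6,0,1.4],
    [0,0,0,0,1.4],
    [0,0,0,0,1.4],
    [0,0,0,0,1.4],
    [0,0,0,0,1.4],
  ],
)

```text
clock: 58.1
ee_pos: [0.6036, 0.088, 0.1129]
orientation: [0.701, 0.713, 0.006, -0.003]
wrist_force: [0.0, 0.9, -0.4]
width: 0.0181
```

Run:
```python
from meas import *
s,p,ph=pose();print(p,np.degrees(ph),s['orientation'],s['wrist_force'])
rows([.6043,.0885,.088],91.2,1)
im,d,K,T=shot('wrist','w22',0)
cv2.imwrite('pics/w22c.png',cv2.resize(im[180:380,180:380],None,fx=2.5,fy=2.5))
```

```text
[0.60355933 0.08795017 0.11294978] 91.02254682419515 [ 0.70076201  0.71336534  0.00566805 -0.00322117] [ 0.03706974  0.92227929 -0.35928299]
[0.05, 0.08, 2.49, -0.003]
```

View pics/w22c.png

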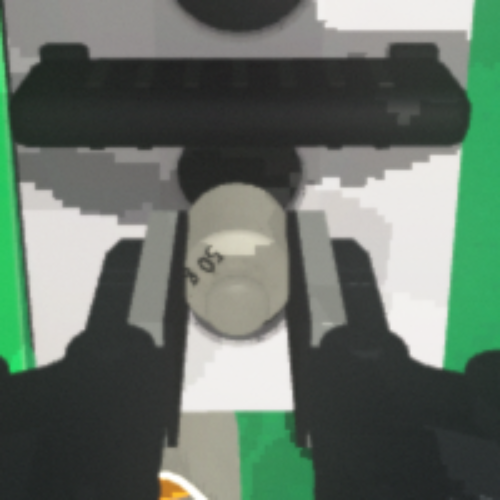

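The weight (x px 238) sits over the pocket (x px 240), so I lower it.

>>> step_arm(
  commands=[
    [0,0,0.6,0,1.4],
    [0,0,0.9,0,1.4],
    [0,0,0.6,0,1.4],
    [0,0,0.2,0,1.4],
    [0,0,0.1,0,1.4],
    [0,0,0,0,1.4],
    [0,0,0,0,1.4],
    [0,0,0,0,1.4],
  ],
)

```text
clock: 58.95
ee_pos: [0.604, 0.0884, 0.0883]
orientation: [0.701, 0.713, 0.007, -0.003]
wrist_force: [-0.9, -0.0, -0.0]
width: 0.0181
```

Run:
```python
from meas import *
s,p,ph=pose();print(p,np.degrees(ph),s['orientation'],s['wrist_force'],s['width'])
```

```text
[0.60400165 0.08839105 0.08832682] 91.0204891617337 [ 0.70077455  0.71334541  0.00651517 -0.0033014 ] [-0.8710315  -0.03023743 -0.03608337] 0.018081094401646226
```

>>> step_arm(
  commands=[
    [0,0,0.2,0,1.4],
    [0,0,0.1,0,1.4],
    [0,0,0,0,1.4],
    [0,0,0,0,1.4],
    [0,0,0,0,1.4],
    [0,0,0,0,1.4],
    [0,0,0,0,1.4],
    [0,0,0,0,1.4],
  ],
)

```text
clock: 59.75
ee_pos: [0.6043, 0.0884, 0.0883]
orientation: [0.701, 0.713, 0.008, -0.004]
wrist_force: [-0.8, 0.1, 2.0]
width: 0.0178
```

>>> step_arm(
  commands=[
    [0,0,0,0,2.0],
    [0,0,0,0,2.3],
    [0,0,0,0,2.7],
    [0,0,0,0,3.2],
    [0,0,0,0,3.2],
    [0,0,-2.0,0,3.2],
    [0,0,-3.0,0,3.2],
    [-0.5,-0.8,-2.0,0,4.2],
  ],
)

```text
clock: 60.55
ee_pos: [0.5944, 0.0829, 0.1561]
orientation: [0.7, 0.714, 0.005, -0.006]
wrist_force: [0.5, -0.1, -0.3]
width: 0.042
```

>>> step_arm(
  commands=[
    [-1.5,-1.8,0,0,4.2],
    [-2.0,-2.0,0,0,4.2],
    [-2.0,-2.0,0,0,4.2],
    [-2.0,-2.0,0,0,4.2],
    [-1.2,-1.5,0.5,0,4.2],
    [-0.3,-0.5,0.5,0,4.2],
    [0,0,0,0,4.2],
    [0,0,0,0,4.2],
  ],
)

```text
clock: 61.35
ee_pos: [0.4983, -0.0115, 0.1482]
orientation: [0.7, 0.714, 0.009, -0.002]
wrist_force: [-0.6, -0.8, 0.0]
width: 0.0419
```

Run:
```python
from meas import *
s,p,ph=pose();print(p,np.degrees(ph),s['orientation'])
im,d,K,T=shot('wrist','w23',0);w=cloud(d,K,T)
show('brass',blob(w,(.488,-.017),.016,.03,.06))
rows([.4875,-.017,.014],91.2,1)
im,d,K,T=shot('top','t23',0);w=cloud(d,K,T)
show('steel',blob(w,(.604,.089),.014,.09,.12))
```

```text
[ 0.49830516 -0.01146202  0.14818514] 91.19070335412857 [ 0.69971797  0.71436195  0.00870757 -0.00243717]
brass 513 c [488.7 -17.8] sz [21.9 22.9] a 79.0 z med/max 0.0314 0.043 mean [ 0.4886 -0.0159]
[-0.55, -1.1, 13.41, 0.0]
steel 96 c [601.7  89.6] sz [19.  19.8] a 40.82 z med/max 0.099 0.1114 mean [0.6006 0.09  ]
```

>>> step_arm(
  commands=[
    [-0.3,-0.5,1.0,0,4.2],
    [-0.2,-0.4,2.0,0,4.2],
    [0,0,2.5,0,4.2],
    [0,0,2.5,0,4.2],
    [0,0,1.0,0,4.2],
    [0,0,0,0,4.2],
    [0,0,0,0,4.2],
    [0,0,0,0,4.2],
  ],
)

```text
clock: 62.25
ee_pos: [0.4926, -0.0135, 0.0535]
orientation: [0.697, 0.717, 0.009, -0.001]
wrist_force: [0.8, -0.7, 0.2]
width: 0.0425
```

Run:
```python
from meas import *
s,p,ph=pose();print(p,np.degrees(ph),s['orientation'])
rows([.488,-.0175,.014],91.2,1)
```

```text
[ 0.4926181  -0.01351965  0.05348341] 91.61314239310434 [ 0.69708332  0.71693187  0.00909886 -0.00085927]
[-0.38, -0.47, 3.95, 0.007]
```

>>> step_arm(
  commands=[
    [-0.3,-0.5,0.1,0,4.2],
    [-0.1,-0.2,0.6,0,4.2],
    [0,0,1.2,0,4.2],
    [0,0,1.0,0,4.2],
    [0,0,0.5,0,4.2],
    [0,-0.2,0.2,0,4.2],
    [0,0,0,0,4.2],
    [0,0,0,0,4.2],
  ],
)

```text
clock: 63.05
ee_pos: [0.4851, -0.0182, 0.0178]
orientation: [0.697, 0.717, 0.011, 0.001]
wrist_force: [0.0, 0.5, -0.1]
width: 0.042
```

Run:
```python
from meas import *
s,p,ph=pose();print(p,np.degrees(ph),s['orientation'],s['wrist_force'])
rows([.488,-.0175,.014],91.2,1)
```

```text
[ 0.48506572 -0.01816183  0.017826  ] 91.61164593207832 [0.69709199 0.71689854 0.01084628 0.00126271] [ 0.04327362  0.46540206 -0.11935263]
[0.06, 0.3, 0.38, 0.007]
```

>>> step_arm(
  commands=[
    [0,0.3,0.2,0,4.2],
    [0,0,0.2,0,4.0],
    [0,0,0,0,3.2],
    [0,0,0,0,2.4],
    [0,0,0,0,1.8],
    [0,0,0,0,1.8],
    [0,0,0,0,1.8],
    [0,0,0,0,1.8],
  ],
  newtons=40,
)

```text
clock: 63.85
ee_pos: [0.489, -0.018, 0.0143]
orientation: [0.697, 0.717, 0.011, 0.002]
wrist_force: [-0.3, -0.1, 0.7]
width: 0.0227
```

>>> step_arm(
  commands=[
    [0,0,-1.0,0,1.8],
    [0,0,-3.0,0,1.8],
    [0,0,-4.0,0,1.8],
    [0,0,-4.0,0,1.8],
    [1.0,1.0,-2.0,0,1.8],
    [2.0,1.6,0,0,1.8],
    [2.5,1.8,0,0,1.8],
    [2.5,1.8,0,0,1.8],
  ],
)

```text
clock: 64.65
ee_pos: [0.5441, 0.0586, 0.1668]
orientation: [0.702, 0.712, 0.01, 0.001]
wrist_force: [0.8, -0.0, -2.0]
width: 0.0228
```

Run:
```python
from meas import *
s,p,ph=pose();print(p,np.degrees(ph),s['orientation'],s['width'],s['wrist_force'],s['joint_velocities'].round(2))
rows([.6035,.1365,.15],91.2,5)
```

```text
[0.54406829 0.05862513 0.16681775] 90.87347872166318 [0.70169608 0.71240871 0.00977219 0.0009727 ] 0.022762880921173394 [ 0.78984192 -0.00621457 -1.98623199] [-0.37  0.24  0.06 -0.53  0.    0.34 -0.58]
[1.54, 1.21, 0.34, -0.001]
[1.54, 1.21, 0.34, -0.001]
[1.54, 1.22, 0.34, -0.001]
[1.54, 1.22, 0.34, -0.001]
[1.53, 1.22, 0.34, -0.001]
```

>>> step_arm(
  commands=[
    [1.8,1.3,0,0,1.8],
    [1.8,1.3,0,0,1.8],
    [1.6,1.2,0,0,1.8],
    [0.9,0.8,0.5,0,1.8],
    [0.3,0.3,0.5,0,1.8],
    [0,0,0,0,1.8],
    [0,0,0,0,1.8],
    [0,0,0,0,1.8],
  ],
)

```text
clock: 65.45
ee_pos: [0.5917, 0.1288, 0.1598]
orientation: [0.7, 0.714, 0.008, 0.0]
wrist_force: [-0.2, -0.1, -2.4]
width: 0.0227
```

Run:
```python
from meas import *
s,p,ph=pose();print(p,np.degrees(ph),s['orientation'],s['joint_velocities'].round(2))
rows([.6035,.1367,.12],91.2,1)
```

```text
[0.59170811 0.1287977  0.15980628] 91.06757687048125 [7.00488827e-01 7.13614681e-01 8.32702394e-03 3.89618705e-04] [ 0.01 -0.    0.01  0.01  0.   -0.    0.  ]
[0.77, 1.19, 3.98, -0.002]
```

>>> step_arm(
  commands=[
    [0.4,0.6,0.3,0,1.8],
    [0.35,0.5,1.0,0,1.8],
    [0,0,1.3,0,1.8],
    [0,0,0.8,0,1.8],
    [0,0,0.2,0,1.8],
    [0,0,0,0,1.8],
    [0,0,0,0,1.8],
    [0,0,0,0,1.8],
  ],
)

```text
clock: 66.25
ee_pos: [0.603, 0.1352, 0.1202]
orientation: [0.702, 0.712, 0.007, 0.0]
wrist_force: [0.2, -0.1, -2.0]
width: 0.023
```

Run:
```python
from meas import *
s,p,ph=pose();print(p,np.degrees(ph),s['orientation'],s['wrist_force'])
rows([.6035,.1367,.089],91.2,1)
im,d,K,T=shot('wrist','w24',0)
cv2.imwrite('pics/w24c.png',cv2.resize(im[150:400,155:405],None,fx=2,fy=2))
```

```text
[0.60299401 0.13521061 0.12022468] 90.8626982966844 [7.01763649e-01 7.12372046e-01 7.33818302e-03 1.50997291e-05] [ 0.16306663 -0.08647037 -1.9619427 ]
[0.15, 0.05, 3.12, -0.006]
```

View pics/w24c.png

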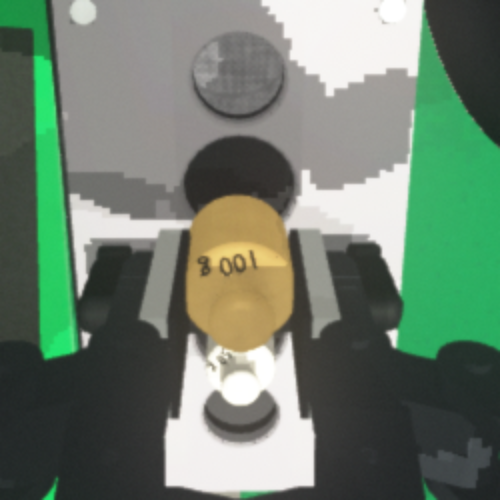

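The brass (x px 240) is over the large pocket (x px 238), and the steel stands in its own pocket at (240,375). I lower it.

>>> step_arm(
  commands=[
    [0.1,0,0.7,0,1.8],
    [0,0,1.0,0,1.8],
    [0,0,0.8,0,1.8],
    [0,0,0.3,0,1.8],
    [0,0,0.1,0,1.8],
    [0,0,0,0,1.8],
    [0,0,0,0,1.8],
    [0,0,0,0,1.8],
  ],
)

```text
clock: 67.1
ee_pos: [0.6038, 0.1369, 0.0896]
orientation: [0.702, 0.712, 0.008, 0.0]
wrist_force: [1.1, 0.4, -1.8]
width: 0.0226
```

Run:
```python
from meas import *
s,p,ph=pose();print(p,np.degrees(ph),s['orientation'],s['wrist_force'])
```

```text
[0.60383862 0.13686514 0.08963344] 90.87335676531833 [7.01697370e-01 7.12428704e-01 8.12782727e-03 2.85927253e-04] [ 1.10284268  0.4350778  -1.81280048]
```

>>> step_arm(
  commands=[
    [0,0,0.2,0,1.8],
    [0,0,0.1,0,1.8],
    [0,0,0,0,1.8],
    [0,0,0,0,1.8],
    [0,0,0,0,1.8],
    [0,0,0,0,1.8],
    [0,0,0,0,1.8],
    [0,0,0,0,1.8],
  ],
)

```text
clock: 67.9
ee_pos: [0.6043, 0.1368, 0.0894]
orientation: [0.702, 0.712, 0.009, 0.0]
wrist_force: [-0.0, -0.3, 0.4]
width: 0.0225
```

Contact on the pocket floor. I release, rise and look.

>>> step_arm(
  commands=[
    [0,0,0.1,0,2.4],
    [0,0,0,0,2.8],
    [0,0,0,0,3.4],
    [0,0,0,0,3.8],
    [0,0,0,0,4.0],
    [0,0,-2.0,0,4.0],
    [0,0,-3.0,0,4.0],
    [0,0,-3.0,0,4.0],
  ],
)

```text
clock: 68.7
ee_pos: [0.6004, 0.1358, 0.166]
orientation: [0.702, 0.712, 0.005, -0.002]
wrist_force: [0.9, 0.1, -0.2]
width: 0.0403
```

>>> step_arm(
  commands=[
    [0,-1.0,-2.0,0,4.0],
    [0,-2.5,-1.5,0,4.0],
    [0,-3.0,-1.0,0,4.0],
    [0,-3.0,0,0,4.0],
    [0,-1.0,0,0,4.0],
    [0,0,0,0,4.0],
    [0,0,0,0,4.0],
    [0,0,0,0,4.0],
  ],
)

```text
clock: 69.5
ee_pos: [0.4979, 0.1331, 0.2163]
orientation: [0.702, 0.712, 0.01, 0.002]
wrist_force: [0.6, -0.8, 0.6]
width: 0.0402
```

Run:
```python
from meas import *
im,d,K,T=shot('top','t25',0);w=cloud(d,K,T);a=im[130:310,180:420]
show('big',blob(w,(.455,.305),.026,.06,.12))
im,d,K,T=shot('wrist','w25',0);w=cloud(d,K,T)
show('brass',blob(w,(.604,.137),.015,.09,.13));show('steel',blob(w,(.604,.089),.014,.09,.12))
q=w[(abs(w[...,2]-.083)<.004)&(abs(w[...,0]-.604)<.07)&(abs(w[...,1]-.11)<.11)];show('deck',q)
for sx in(-.04,.04):
  for sy in(-.075,.075):
    b=blob(w,(.603+sx,.111+sy),.008,.07,.1);print(sx,sy,len(b),np.median(b[:,2]).round(4) if len(b) else '')
show('big',blob(w,(.4575,.305),.026,.06,.12))
show('platter',w[(abs(w[...,2]-.037)<.003)&(abs(w[...,0]-.455)<.08)&(abs(w[...,1]-.305)<.08)])
cv2.imwrite('pics/end.png',np.hstack([cv2.resize(a,(480,360)),cv2.resize(im[:, 120:420],(257,360))]))
```

```text
big 419 c [455.8 304.8] sz [41.4 40.9] a 43.58 z med/max 0.0831 0.1055 mean [0.4546 0.3036]
brass 969 c [603.5 137.6] sz [24.3 24.2] a 54.66 z med/max 0.1054 0.1184 mean [0.6008 0.1397]
steel 525 c [603.6  89.6] sz [19.6 17.7] a 40.81 z med/max 0.0993 0.1092 mean [0.6022 0.0911]
deck 15058 c [604.3 111.6] sz [ 97.2 168.8] a 0.92 z med/max 0.0832 0.087 mean [0.6042 0.1251]
-0.04 -0.075 0 
-0.04 0.075 328 0.0835
0.04 -0.075 207 0.0834
0.04 0.075 321 0.0834
big few
platter 8771 c [458.7 265.7] sz [123.5  45.4] a 0.96 z med/max 0.0371 0.04 mean [0.4587 0.2658]
```

View pics/end.png

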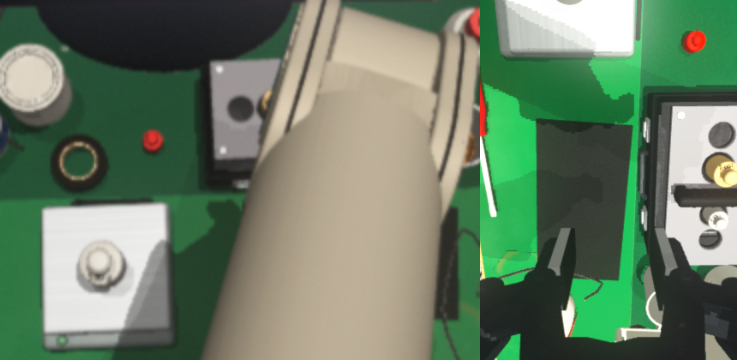

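Everything is in place: the 500 g weight stands mid-platter, the tray is home with both small weights in their pockets, and the mat is empty. I hand in.

```bash
python3 -c "
from cell import arm;print(arm.finish_job())"
```

```text
the job is handed in; nothing more can be done
None
```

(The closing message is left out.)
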